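# Put the square-handled gouge away in the sliding tool tray

## Task

Draw the square-handled gouge out of the leaning tool block, lay it gently flat inside the open wooden tray and let go of it. Then push the tray at the middle of its front (it jams if pushed off to one side) until you feel it press the hidden spring stop fully in against its hard end, without ramming it. Leave the round-handled rasp in its socket, and do not disturb the mallet, the sharpening stone or the spare block.

Things in the scene. Friction and masses are not known exactly. Their poses are not given: they have to be found in the camera images.
- holder: Fixed wooden tool block leaning 30 deg from vertical, top towards its own +y. Origin: centre of the underside of its foot plate (180 mm in x, 120 mm in y), z up. Block 170 x 44 mm in section, 100 mm long; middle of its top face at y = +20, z = 113 mm. Two square sockets, 14 mm wide, 93 mm deep, at x = -52 and +52 mm, axes up along (0, 0.5, 0.866). One holds the gouge, the other the rasp.
- gouge: Tool to put away, 130 to 210 g, leaning 30 to 34 deg in one socket (2 mm of play); comes out by a straight pull along the socket. Origin at the shoulder (lower end of the handle, on the socket's mouth); z runs up the handle. Handle: plain wood, square 24 x 24 mm (sides along x and y), 120 mm long, brass band below. Then a steel shank 10 mm square, flat 12 x 4 mm at its end, to z = -85 mm.
- gouge_tip (a point): The cutting end of the gouge, 85 mm below the shoulder.
- rasp: The other tool in the block, to be left: the same shank, but a round, bulging wooden handle 26 to 34 mm thick and 92 mm long. Origin at its shoulder, z up along the handle.
- case: Fixed wooden case of the tray. Origin: centre of its underside; z up; the tray slides in along +x. Floor 250 mm (x) by 308 mm (y), 4 mm thick; side rails 30 mm high, inner faces at y = -142 and +142 mm; a roof over x = +45 to +125 mm, from 44 to 50 mm high. The tray is home against the spring stop with its origin somewhere between x = +13 and +53 mm.
- catch (a joint): How far the spring stop inside the case is pressed in, 0 to 6 mm (0 = free); it yields to 2 N, then meets a hard end. It is a steel bar 100 mm wide under the roof, square to the slide; its place along the slide is set differently each time, within 40 mm, is not measured and must be felt.
- tray: Loose open wooden tray, 120 mm (x) by 280 mm (y), 0.4 to 0.6 kg, 2 mm of play at each side, starting with its origin at x = -42 to -22 mm of the case. Origin: centre of its underside, z up, +x into the case. Floor 5 mm thick, walls 8 mm; front wall (x = -60 mm) 36 mm high, others 20 mm; inside 104 x 264 mm. Slides with 3 to 9 N of friction; jams when pushed near one end of its front.
- tray_front (a point): The middle of the outside of the tray's front wall, 18 mm above its underside, marked by a dark disc 22 mm across. Push here.
- mallet: Bystander: round carver's mallet standing on its head, 86 mm across, 205 mm tall. Origin: centre of its underside.
- stone: Bystander: grey sharpening stone, 150 x 50 x 25 mm. Origin: centre of its underside.
- blank: Bystander: spare wooden block, 140 x 90 x 45 mm. Origin: centre of its underside.

How it is judged:
By the outcome, as a careful person would: the job done as asked, in the order asked, and still so for the second after the job is handed in, with the robot touching nothing.
It also fails if it takes over 54 s, if anything falls off the work surface, if the arm or the gripper's body presses on something with over 40 N, if the wrist force passes 120 N, or if a joint passes its speed limit or range.

## Robot

A 6-joint arm with a two-finger parallel gripper is mounted at the origin on the work surface. World frame = base frame: x ahead of the robot, y to its left, z up, the work surface at z = 0. Lengths are in m, angles in rad, forces in N, time in s.
With the tool pointing down it reaches from about 0.4 to 0.925 m from the base axis. Payload 3.4 kg.
Tool frame: the origin (TCP) lies on the centre line of the jaws, within the pads' length; the fingertips stand 11 mm ahead of it and the grasp point (between the pads) lies 8 mm behind it; z points along the fingers, y is the direction in which the jaws open and shut (so a half turn about z gives the same grasp; the last joint's range is limited). The gripper opens to 85 mm and grips with 20 to 120 N. Pads are 22 mm wide; open, the fingers measure 114 mm over their backs; the gripper's body (76 mm by 85 mm) begins 54 mm behind the grasp point. The pads swing forward as they close: fully open they stand 13 mm farther back than shut.
Start: joints at [-1.26, 0.307, 1.506, -0, 1.328, -0.073], TCP at [0.215, -0.533, 0.212] pointing down, gripper open.
Joint ranges: [-3.12, 3.12], [-1.05, 2.28], [0.14, 2.33], [-1.42, 4.57], [0.1, 2.73], [-2.68, 2.68]. Speed limits (rad/s): [2.57, 2.57, 3.14, 3.14, 3.14, 3.14].

## Interface

Orientations are given as [roll, pitch, yaw] about the fixed x, y, z axes, in that order (R = Rz(yaw) Ry(pitch) Rx(roll)).
In Python, from workcell import observe, get_image, job_done, search_frame, place_of gives the robot as it stands.
- The arm moves only by the tool carry_out, never from a script. Its argument "deltas" is a list of rows, each a list of 5 numbers: the opening in per cent of the stroke, from 0 (shut) to 100 (fully open), then the shift along the world's x, y, z in mm, then the turn about the world's z in degrees. A call has 1 to 8 rows; each row is the pose to reach, as a shift and turn from the pose measured when the call began; what a row does not reach only later rows make up. A row lasts 1/12 s, in which the tool goes at most 41.7 mm and 7.16 degrees, less where a joint would pass 70% of its speed; a pose out of reach is approached as far as the arm can. A call with a gripper value outside its range is refused whole. The fingers move at their own pace and stop on an object; "newtons" is the grip in N (left out, the last holds). Time passes only in rows, so rows that repeat a pose let the fingers close. It gives the time, the measured TCP pose, the force and the opening at its end, in the units of the state.
- observe(): the state, without advancing time (a new reading comes with each control period).
- get_image(name): name is "side" or "top"; returns a dict with "img" (384x512x3 uint8, red, green, blue), "depth" (384x512 float32, m along the optical axis (not along the pixel's ray), 0 where there is no reading), "fx", "fy", "cx", "cy" (pixels), "dist" ([k1, k2, p1, p2, k3] as OpenCV has them; the pictures are not rectified), "R" (3x3) and "t" (3): a world point X has camera coordinates R X + t. Camera axes: x right, y down, z forward; pixel columns grow to the right and rows downward; lengths in m; the calibration is good to about 2 mm. A picture is of the moment at which its call begins.
- job_done(): hands the job in, once; it reports no verdict.
Trained networks look in a picture, given as the dict that the camera call returned (one of the last four; its "shot" number tells which), for a name from the list of things; names that differ only in an ending like _2 or _b are one class to them, and where a whole thing is asked for, a point or a joint stands for the part that bears it (a point fixed in the world has none). Each returns a list of dicts, best first, with "conf" (0 to 1); they miss things now and then, are a little off and sometimes report something else, mostly with a low value. They report only what shows in the picture. A call takes as long as a camera call.
- search_frame(picture, name): "bbox" ([left, top, right, bottom] in pixels, round what is visible of it).
- place_of(picture, name): "pixel" ([column, row] in pixels: a listed point, or the origin of a listed thing).
The state is a dict: "time": time; "joint_positions": joint angles; "dq": joint speeds; "joint_torque": joint torques, N m; "tool_pos": TCP position; "ee_rot": TCP orientation; "force": force on the tool from outside, world axes, zero at the start; "ft_torque": the same for the moment, N m; "finger_gap": finger opening in m.
Only numpy, scipy, OpenCV 4.12 (cv2) and the standard library are available. Lean on these libraries where they do the work, as an engineer would, in place of code of your own. Each camera call takes 0.05 s, during which the arm holds its last target.

## Working session

There is one attempt and no reset: what is moved stays moved. The work goes in short steps, Python scripts to look and compute and a tool call to move; the robot and the scene stay as the last step left them, time stands still between calls to the robot, and variables do not carry over. Pictures are saved under pics/ and viewed, and the job is handed in when it is done.

Besides the shell and the picture viewer there is one more tool, called as name(argument=value, ...), one argument or row to a line, values as JSON. carry_out: Moves the arm, as the interface text tells. Its arguments: {"type":"object","properties":{"deltas":{"type":"array"},"newtons":{"type":"number"}},"required":["deltas"]}

```bash
ls; mkdir -p pics; python3 - <<'E'
from workcell import *
import cv2,pickle
s=observe();print(s)
for n in("side","top"):
    p=get_image(n);pickle.dump(p,open(n+"0.pkl","wb"))
    cv2.imwrite(f"pics/{n}0.png",p["img"][:,:,::-1])
    print(n,p["fx"],p["R"],p["t"],p["dist"])
    for k in("holder","gouge","gouge_tip","rasp","case","tray","tray_front","mallet","stone","blank"):
        print(k,[(x["pixel"],x["conf"]) for x in place_of(p,k)[:2]])
print(observe()["time"])
E
```

```text
pics
{'time': 0.0, 'joint_positions': array([-1.26044977e+00,  3.07574660e-01,  1.50763455e+00, -2.50144445e-05,
        1.32840923e+00, -7.35276034e-02]), 'dq': array([ 3.60745510e-04,  4.26757169e-04,  5.80769632e-05,  1.21258949e-04,
       -1.56165448e-03,  4.36149805e-04]), 'joint_torque': array([ 7.95439446e-04, -4.57544482e+01, -2.51913106e+01, -3.88390981e-05,
        1.31756428e-02,  2.04283293e-05]), 'tool_pos': array([ 0.21508   , -0.5324842 ,  0.21119478]), 'ee_rot': array([-3.13957056e+00, -1.24611261e-04,  3.83880059e-01]), 'force': array([-0.95813821, -0.67303683, -0.06745806]), 'ft_torque': array([ 0.01483264, -0.01406284,  0.04924689]), 'finger_gap': 0.0856924345863441}
side 387.1705134926225 [[-0.99358332 -0.11190363 -0.01642442]
 [-0.07297116  0.74519267 -0.6628447 ]
 [ 0.08641409 -0.65739293 -0.74857674]] [0.5401564  0.18208968 0.88596219] [-0.08086309  0.          0.          0.          0.        ]
holder [([242.6, 362.1], 0.7), ([204.2, 343.0], 0.57)]
gouge [([261.7, 362.5], 0.56)]
gouge_tip []
rasp [([203.7, 344.3], 0.76), ([320.5, 138.5], 0.41)]
case [([237.0, 208.0], 0.77)]
tray []
tray_front [([269.1, 205.2], 0.9)]
mallet [([320.2, 134.7], 0.78)]
stone [([147.7, 332.1], 0.87), ([244.1, 203.7], 0.62)]
blank [([245.9, 134.6], 0.84)]
top 468.8861829643902 [[ 0.02854734 -0.99943729  0.0176113 ]
 [-0.99817263 -0.02944108 -0.05276944]
 [ 0.05325824 -0.01607269 -0.99845142]] [-0.11731025  0.57676415  1.48630594] [-0.18403765  0.          0.          0.          0.        ]
holder [([151.9, 198.6], 0.74)]
gouge [([134.1, 213.2], 0.79)]
gouge_tip []
rasp [([138.7, 176.1], 0.53), ([367.6, 258.2], 0.5)]
case [([274.0, 178.8], 0.86)]
tray []
tray_front [([272.0, 206.5], 0.58)]
mallet [([366.3, 252.3], 0.76)]
stone [([167.1, 137.5], 0.62)]
blank [([364.0, 183.9], 0.86)]
1.1
```

```bash
python3 - <<'E'
import cv2
for n in("side","top"):
    a=cv2.imread(f"pics/{n}0.png")
    cv2.imwrite(f"pics/{n}0b.png",cv2.resize(a,(800,600),interpolation=cv2.INTER_CUBIC))
E
```

```text
(no output)
```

View pics/side0b.png

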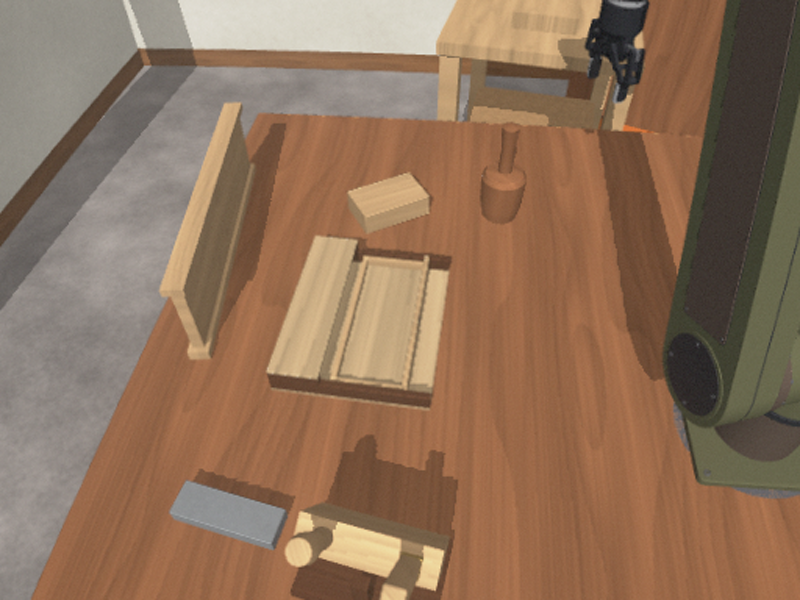

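View pics/top0b.png

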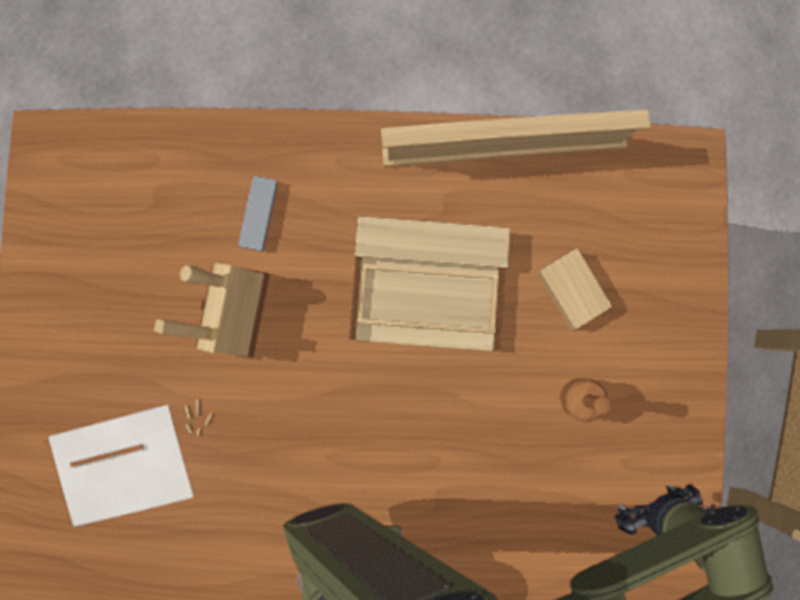

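```bash
cat > h.py <<'E'
import numpy as np,cv2,pickle
def cloud(p):
    h,w=p["depth"].shape
    K=np.array([[p["fx"],0,p["cx"]],[0,p["fy"],p["cy"]],[0,0,1.]])
    u,v=np.meshgrid(np.arange(w),np.arange(h))
    q=cv2.undistortPoints(np.stack([u,v],-1).reshape(-1,1,2).astype(float),K,np.array(p["dist"],float)).reshape(h,w,2)
    d=p["depth"].astype(float)
    c=np.dstack([q*d[...,None],d])
    X=(c-np.array(p["t"]))@np.array(p["R"])
    X[d==0]=np.nan
    return X
def ray(p,px,z):
    K=np.array([[p["fx"],0,p["cx"]],[0,p["fy"],p["cy"]],[0,0,1.]])
    q=cv2.undistortPoints(np.array(px,float).reshape(1,1,2),K,np.array(p["dist"],float)).ravel()
    R=np.array(p["R"]);t=np.array(p["t"]);C=-R.T@t;r=R.T@np.array([q[0],q[1],1]);return C+r*(z-C[2])/r[2]
def proj(p,X):
    K=np.array([[p["fx"],0,p["cx"]],[0,p["fy"],p["cy"]],[0,0,1.]])
    return cv2.projectPoints(np.array(X,float).reshape(-1,1,3),cv2.Rodrigues(np.array(p["R"]))[0],np.array(p["t"],float),K,np.array(p["dist"],float))[0].reshape(-1,2)
E
python3 - <<'E'
from h import *
np.set_printoptions(precision=4,suppress=True)
for n in("side","top"):
    p=pickle.load(open(n+"0.pkl","rb"));X=cloud(p)
    s=512/800
    pts={"side":{"table":(550,480),"roof":(310,320),"trayfloor":(380,320),"front":(428,270),"hold":(370,545),"gougetop":(395,585),"blank":(390,188)},
         "top":{"table":(600,480),"roof":(430,240),"trayfloor":(430,300),"caseflo":(430,337),"holdfoot":(245,315),"gouge":(180,327),"gougetop":(160,326),"rasptop":(188,274),"blank":(575,290)}}[n]
    for k,(u,v) in pts.items(): print(n,k,X[int(v*s),int(u*s)])
p=pickle.load(open("top0.pkl","rb"))
print("front",ray(p,(272,206.5),.022),"case",ray(p,(274,178.8),0),"holder",ray(p,(151.9,198.6),0),"gouge",ray(p,(134.1,213.2),.113),"rasp",ray(p,(138.7,176.1),.113))
p=pickle.load(open("side0.pkl","rb"))
print("front",ray(p,(269.1,205.2),.022),"case",ray(p,(237,208),0),"holder",ray(p,(242.6,362.1),0),"gouge",ray(p,(261.7,362.5),.113),"rasp",ray(p,(203.7,344.3),.113))
a=cv2.imread("pics/top0.png")[150:250,80:180];cv2.imwrite("pics/c1.png",cv2.resize(a,(600,600),interpolation=cv2.INTER_CUBIC))
a=cv2.imread("pics/top0.png")[130:230,215:335];cv2.imwrite("pics/c2.png",cv2.resize(a,(720,600),interpolation=cv2.INTER_CUBIC))
a=cv2.imread("pics/side0.png")[300:384,170:300];cv2.imwrite("pics/c3.png",cv2.resize(a,(780,504),interpolation=cv2.INTER_CUBIC))
E
```

```text
side table [ 0.3078  0.1138 -0.0017]
side roof [ 0.6899 -0.1049  0.0468]
side trayfloor [ 0.5818 -0.1493  0.0071]
side front [ 0.5099 -0.2454  0.0384]
side hold [0.5378 0.2699 0.1154]
side gougetop [0.5003 0.3402 0.2161]
side blank [ 0.6011 -0.4608  0.0449]
top table [ 0.2044 -0.5198 -0.0023]
top roof [ 0.695  -0.143   0.0444]
top trayfloor [ 0.5732 -0.1478  0.012 ]
top caseflo [ 0.4993 -0.1503  0.0024]
top holdfoot [0.5315 0.2236 0.0676]
top gouge [0.5022 0.3177 0.1878]
top gougetop [0.5036 0.3475 0.2155]
top rasptop [0.5994 0.3038 0.1995]
top blank [ 0.6026 -0.4428  0.045 ]
front [ 0.5261 -0.139   0.022 ] case [ 0.6165 -0.144   0.    ] holder [0.5404 0.2514 0.    ] gouge [0.4916 0.2801 0.113 ] rasp [0.6042 0.2705 0.113 ]
front [ 0.5117 -0.1395  0.022 ] case [ 0.5969 -0.1399  0.    ] holder [0.5317 0.2565 0.    ] gouge [0.4907 0.2894 0.113 ] rasp [0.5958 0.2689 0.113 ]
```

View pics/c1.png

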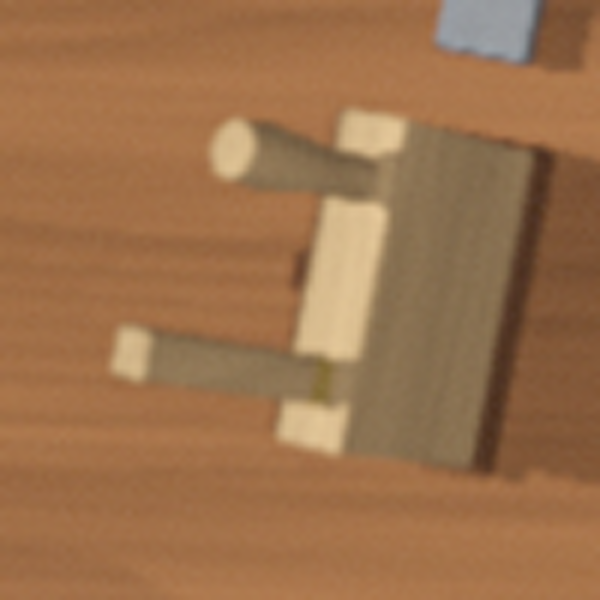

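View pics/c2.png

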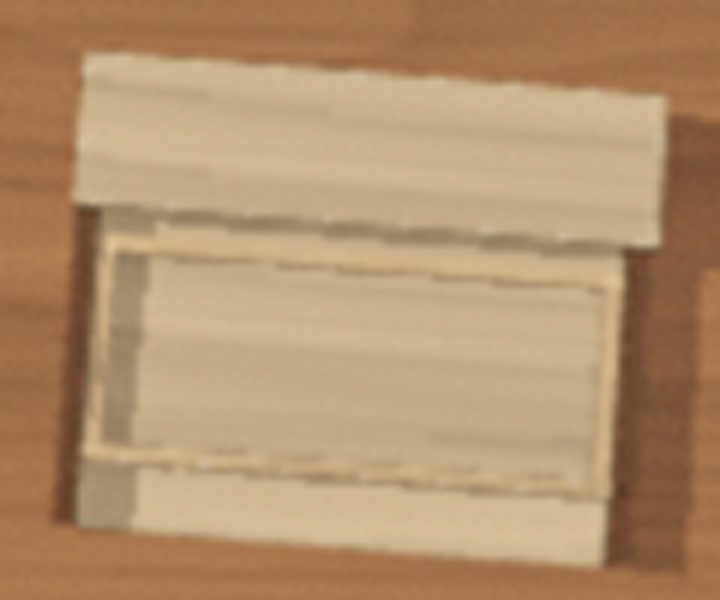

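View pics/c3.png

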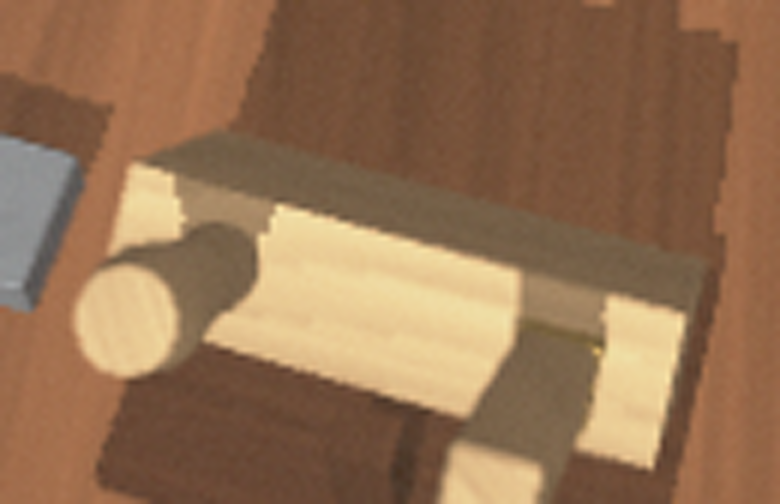

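```bash
cat > fit.py <<'E'
from h import *
from scipy.optimize import least_squares
np.set_printoptions(precision=4,suppress=True)
T=pickle.load(open("top0.pkl","rb"));S=pickle.load(open("side0.pkl","rb"))
def px(l,off): return np.array(l,float)/6+np.array(off)-.42
def Rz(a): return np.array([[np.cos(a),-np.sin(a),0],[np.sin(a),np.cos(a),0],[0,0,1]])
def W(q,P): return (Rz(q[2])@np.array(P).T).T+[q[0],q[1],0]
# holder
e=np.array([0,-.866,.5])*.022; m=np.array([0,.020,.113])
# yaw: holder +y ~ world +y => holder x ~ world x
c=lambda sx,s: m+np.array([sx*.085,0,0])+s*e
HT=[c(1,-1),c(-1,-1),c(1,1),c(-1,1)]; ht=px([(345,108),(278,440),(405,120),(345,455)],(80,150))
HS=[c(1,1),c(-1,1),c(-1,-1)]; hs=px([(135,163),(690,312),(655,467)],(170,300))
f=lambda q:np.r_[(proj(T,W(q,HT))-ht).ravel(),(proj(S,W(q,HS))-hs).ravel()]
r=least_squares(f,[.535,.253,-.1]);H=r.x;print("holder",H,np.degrees(H[2]),r.fun)
for g in(-.052,.052): print(W(H,[m+[g,0,0]]))
# case
CT=[(.125,.154,.05),(.125,-.154,.05),(.045,.154,.05),(.045,-.154,.05),(-.125,.154,.004),(-.125,-.154,.004)]
ct=px([(83,52),(667,95),(75,205),(660,247),(75,527),(605,567)],(215,130))
f=lambda q:(proj(T,W(q,CT))-ct).ravel()
r=least_squares(f,[.6,-.14,0]);C=r.x;print("case",C,np.degrees(C[2]),r.fun)
for nm,u in(("l",(83,458)),("r",(610,497))):
    X=ray(T,px([u],(215,130))[0],.040);print("front edge",nm,X,"case frame",(Rz(-C[2])@(X-[C[0],C[1],0])))
# depth of handle
X=cloud(T)
R=Rz(H[2]).T
Y=(X-[H[0],H[1],0])@R.T
mk=(abs(Y[...,0]+.052)<.03)&(Y[...,2]>.14)&(Y[...,2]<.25)&(abs(Y[...,1]-.08)<.1)
P=Y[mk];print(len(P));print("top-cam handle pts",P[np.argsort(P[:,1])][::max(1,len(P)//25)]*1000)
X=cloud(S);Y=(X-[H[0],H[1],0])@R.T
mk=(abs(Y[...,0]+.052)<.03)&(Y[...,2]>.14)&(Y[...,2]<.25)&(abs(Y[...,1]-.08)<.1)
P=Y[mk];print(len(P));print("side-cam handle pts",P[np.argsort(P[:,1])][::max(1,len(P)//25)]*1000)
E
python3 fit.py
```

```text
holder [ 0.5378  0.2555 -0.1597] -9.148288789014835 [-0.3949  0.984  -0.1028  0.3327 -0.0101  0.6082 -1.0456  0.4441 -0.6363
 -0.4359 -0.4714 -0.3006 -0.1984 -0.292 ]
[[0.4896 0.2835 0.113 ]]
[[0.5923 0.267  0.113 ]]
case [ 0.605  -0.1444 -0.0422] -2.420517861874767 [ 0.4154  0.1259  0.0655  0.167  -0.1928 -0.2449 -0.2691 -0.1333 -3.3503
  0.0357  3.3699  0.0395]
front edge l [ 0.5237 -0.001   0.04  ] case frame [-0.0873  0.1398  0.04  ]
front edge r [ 0.511  -0.2788  0.04  ] case frame [-0.0882 -0.1383  0.04  ]
231
top-cam handle pts [[-44.2385  23.4699 140.5796]
 [-42.2171  28.2293 147.3548]
 [-39.9864  32.3058 145.3967]
 [-43.7351  35.7269 152.6136]
 [-59.0974  37.7303 156.4191]
 [-44.9581  41.3929 164.2926]
 [-51.2358  43.0967 164.6254]
 [-39.8182  45.4967 164.2831]
 [-55.1142  47.6703 167.2775]
 [-40.7841  50.1133 168.7968]
 [-47.3216  52.8899 175.6002]
 [-41.9437  55.0884 182.0607]
 [-54.1328  57.2122 186.9526]
 [-45.758   59.3635 185.4417]
 [-40.5152  62.1718 189.6417]
 [-52.5748  63.821  195.951 ]
 [-56.1701  67.1289 202.2847]
 [-38.7386  69.1187 178.1343]
 [-56.9574  70.9434
[... 326 characters left out ...]
151.5734]
 [-56.9714  38.1942 156.3785]
 [-62.9139  42.1236 158.2029]
 [-50.3625  44.5005 165.0116]
 [-51.4342  48.4429 172.9388]
 [-56.9289  50.9867 175.5307]
 [-44.9869  54.0879 179.9506]
 [-63.1794  56.7882 179.3094]
 [-51.3743  59.7966 188.5068]
 [-63.3071  62.6897 157.5053]
 [-46.5847  64.7947 195.3013]
 [-63.0976  68.4186 171.5762]
 [-53.0695  71.196  207.0233]
 [-46.5196  74.4879 211.892 ]
 [-49.9593  75.918  214.8415]
 [-53.6754  78.5259 217.2166]
 [-40.6863  80.0048 215.1347]
 [-49.9766  81.1467 217.7789]
 [-54.7395  82.4281 216.8049]
 [-58.0272  83.7598 214.6247]
 [-54.015   85.1917 215.7903]
 [-42.3855  86.1191 212.9367]
 [-51.7104  87.6988 212.3651]
 [-41.9479  89.9612 210.889 ]]
```

```bash
cat >> fit.py <<'E'
print("=====")
CT=np.array(CT);CT[4:,1]=[.142,-.142]
f=lambda q:(proj(T,W(q,CT))-ct).ravel()
r=least_squares(f,[.6,-.14,0]);C=r.x;print("case",C,np.degrees(C[2]),r.fun)
# handle box sdf fit, params x0,y0 (shoulder x,y in holder frame at z .113), theta, dx tilt
def sdf(q,P,hx=.012,L=.12):
    th=q[2];a=np.array([q[3],np.sin(th),np.cos(th)]);b=np.array([0,np.cos(th),-np.sin(th)])
    d=P-[q[0],q[1],.113]; s=d@a; v=d@b; u=d[:,0]-q[3]*s
    k=np.stack([abs(u)-hx,abs(v)-hx,abs(s-L/2)-L/2],1)
    out=np.linalg.norm(np.maximum(k,0),axis=1);return out+np.minimum(k.max(1),0)
allP=[]
for nm,p in(("top",T),("side",S)):
    X=cloud(p);Y=(X-[H[0],H[1],0])@R.T
    mk=(abs(Y[...,0]+.052)<.03)&(Y[...,2]>.125)&(Y[...,2]<.25)&(abs(Y[...,1]-.06)<.08)
    P=Y[mk]; 
    q=np.array([-.052,.02,.56,0])
    for tol in(.015,.008,.006):
        P2=P[abs(sdf(q,P))<tol]
        q=least_squares(lambda q:sdf(q,P2),q,loss="soft_l1",f_scale=.002).x
    print(nm,q,np.degrees(q[2]),len(P2),sdf(q,P2).std()); allP.append(P2)
P=np.vstack(allP)
q=least_squares(lambda q:sdf(q,P),q,loss="soft_l1",f_scale=.002).x
print("both",q,np.degrees(q[2]))
for s in(0,.072,.12): 
    g=np.array([q[0]+q[3]*s,q[1]+np.sin(q[2])*s,.113+np.cos(q[2])*s]);print(s,g,W(H,[g]))
# image check
g=[np.array([q[0]+q[3]*s,q[1]+np.sin(q[2])*s,.113+np.cos(q[2])*s]) for s in(0,.072,.12)]
for nm,p in(("top0",T),("side0",S)):
    a=cv2.imread(f"pics/{nm}.png")
    for z in [0,.12]:
        cs=[]
        for i,j in((-1,-1),(1,-1),(1,1),(-1,1)):
            cs.append(np.array([q[0]+q[3]*z+i*.012,q[1]+np.sin(q[2])*z+j*.012*np.cos(q[2]),.113+np.cos(q[2])*z-j*.012*np.sin(q[2])]))
        w=proj(p,W(H,cs));print(nm,z,w.tolist())
        o,sc=((80,150),6) if nm=="top0" else ((170,300),6)
        b=a if z==0 else b
        if z==0: b=cv2.resize(a[o[1]:o[1]+84,o[0]:o[0]+120],(720,504),interpolation=cv2.INTER_CUBIC)
        cv2.polylines(b,[((w-o+.42)*6).astype(int)],True,(0,0,255) if z else (255,0,0),1)
    cv2.imwrite(f"pics/chk_{nm}.png",b)
E
python3 fit.py | sed -n '/=====/,$p'
python3 -c "
import cv2,numpy as np
cv2.imwrite('pics/chk.png',cv2.resize(np.hstack([cv2.imread('pics/chk_top0.png')[:,:480],cv2.imread('pics/chk_side0.png')[:,300:]]),(800,448)))"
```

```text
=====
case [ 0.605  -0.1443 -0.0424] -2.426569812401563 [ 0.405   0.1208  0.0545  0.1721 -0.206  -0.2501 -0.2828 -0.1284  0.3427
  0.2997 -0.3192 -0.2051]
top [-0.0519  0.0222  0.6006  0.0109] 34.41115355133681 264 0.0020005929711874337
side [-0.0511  0.0227  0.5999 -0.0009] 34.37130581945026 518 0.0007905330628059081
both [-0.0512  0.0226  0.5998 -0.0012] 34.36348739122353
0 [-0.0512  0.0226  0.113 ] [[0.4909 0.2859 0.113 ]]
0.072 [-0.0513  0.0632  0.1724] [[0.4973 0.3261 0.1724]]
0.12 [-0.0513  0.0903  0.2121] [[0.5015 0.3528 0.2121]]
top0 0 [[134.01566238787078, 217.9290392419748], [135.54342852017322, 210.08500206606084], [130.38768202135313, 208.87455466156254], [128.87484917271496, 216.63458646086505]]
top0 0.12 [[102.30015002908206, 213.54844956906524], [103.93401268484851, 205.16925066798478], [98.84540739355174, 203.92772514355016], [97.22958201595452, 212.20828032732862]]
side0 0 [[270.0588188946886, 355.41098392330554], [256.5542247462797, 351.7912645562853], [253.60547182762434, 365.49274066646274], [267.10698687975014, 369.19650098816606]]
side0 0.12 [[260.2087262224442, 377.79508040135283], [243.9247881268355, 373.23247277994415], [240.3413631501691, 389.7528354505423], [256.611613841536, 394.4354896150338]]
```

View pics/chk.png

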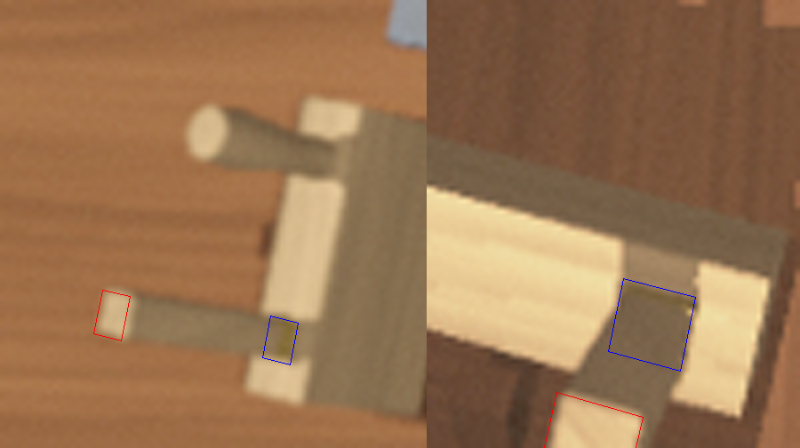

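carry_out(
  deltas=[
    [100,0,0,40,0],
    [100,0,0,80,0],
    [100,20,35,110,7],
    [100,40,70,118,14],
    [100,60,105,118,21],
    [100,80,140,118,28],
    [100,100,175,118,35],
    [100,120,210,118,40],
  ],
  newtons=60,
)

```text
time: 1.77
tool_pos: [0.335, -0.323, 0.3305]
ee_rot: [3.141, 0.0, 1.087]
force: [0.5, -0.6, -0.8]
finger_gap: 0.085
```

carry_out(
  deltas=[
    [100,20,36,0,4],
    [100,40,72,0,8],
    [100,58,108,0,12],
    [100,76,144,0,16],
    [100,95,180,0,19],
    [100,115,216,0,19],
    [100,120,256,0,19],
    [100,124,296,0,19],
  ],
)

```text
time: 2.43
tool_pos: [0.4598, -0.025, 0.3305]
ee_rot: [3.14, 0.0, 1.419]
force: [0.3, -0.4, -0.5]
finger_gap: 0.0857
```

carry_out(
  deltas=[
    [70,4,40,0,0],
    [70,8,80,0,0],
    [70,12,120,0,0],
    [70,16,160,0,0],
    [70,20,200,0,0],
    [70,24,240,0,0],
    [70,28,280,0,0],
    [70,32,320,0,0],
  ],
)

```text
time: 3.1
tool_pos: [0.4915, 0.2971, 0.3306]
ee_rot: [3.14, 0.0, 1.419]
force: [0.1, -0.8, 0.0]
finger_gap: 0.0598
```

carry_out(
  deltas=[
    [70,5,28,0,0],
    [70,5,29,-40,0],
    [70,5,29,-75,0],
    [70,5,29,-105,0],
    [70,5,29,-130,0],
    [70,5,29,-150,0],
    [70,5,29,-157,0],
    [70,5,29,-157,0],
  ],
)

```text
time: 3.77
tool_pos: [0.495, 0.3253, 0.1714]
ee_rot: [-3.14, 0.003, 1.419]
force: [-0.0, 0.3, 0.4]
finger_gap: 0.0597
```

```bash
python3 - <<'E'
from workcell import *
import cv2,pickle,numpy as np
print(observe()["tool_pos"],observe()["force"])
p=get_image("top");a=p["img"][:,:,::-1];q=get_image("side");b=q["img"][:,:,::-1]
cv2.imwrite("pics/g1.png",np.hstack([cv2.resize(a[150:250,80:180],(400,400)),cv2.resize(b[284:384,180:280],(400,400))]))
E
```

```text
[0.49503062 0.32532066 0.17142151] [-0.04059563  0.33574778  0.4002529 ]
```

View pics/g1.png

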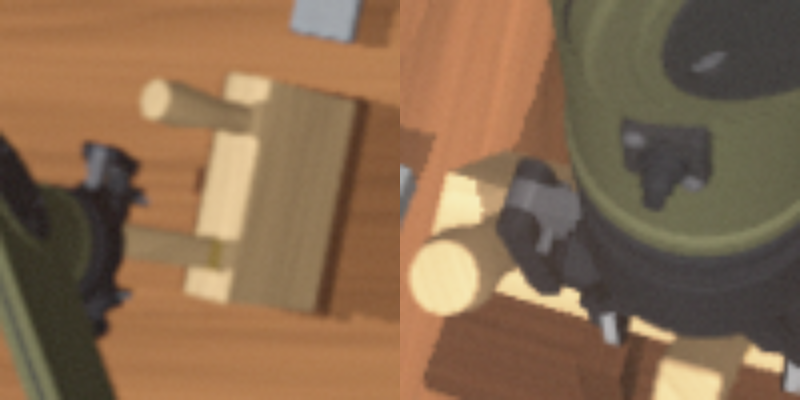

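carry_out(
  deltas=[
    [70,1,0,2,0],
    [0,1,0,2,0],
    [0,1,0,2,0],
    [0,1,0,2,0],
    [0,1,0,2,0],
    [0,1,0,2,0],
    [0,1,0,2,0],
    [0,1,0,2,0],
  ],
  newtons=60,
)

```text
time: 4.53
tool_pos: [0.4988, 0.3271, 0.1778]
ee_rot: [3.137, -0.003, 1.419]
force: [-0.4, -0.2, 5.7]
finger_gap: 0.0214
```

carry_out(
  deltas=[
    [0,0,2,4,0],
    [0,1,5,9,0],
    [0,1,7,13,0],
    [0,2,10,17,0],
    [0,2,12,22,0],
    [0,2,15,26,0],
    [0,3,17,30,0],
    [0,3,20,35,0],
  ],
)

```text
time: 5.2
tool_pos: [0.5018, 0.3472, 0.213]
ee_rot: [3.137, -0.002, 1.419]
force: [-0.2, 1.1, -1.4]
finger_gap: 0.0216
```

carry_out(
  deltas=[
    [0,1,3,6,0],
    [0,1,7,12,0],
    [0,2,10,18,0],
    [0,2,14,24,0],
    [0,3,18,31,0],
    [0,3,21,37,0],
    [0,4,25,44,0],
    [0,5,31,54,0],
  ],
)

```text
time: 5.87
tool_pos: [0.5065, 0.378, 0.2671]
ee_rot: [3.138, -0.001, 1.419]
force: [-0.1, -0.2, -1.6]
finger_gap: 0.0215
```

```bash
python3 - <<'E'
from workcell import *
import cv2,pickle,numpy as np
print(observe()["tool_pos"],observe()["force"])
p=get_image("top");a=p["img"][:,:,::-1];q=get_image("side");b=q["img"][:,:,::-1]
pickle.dump((p,q),open("g2.pkl","wb"))
cv2.imwrite("pics/g2.png",np.hstack([cv2.resize(a[150:250,80:180],(400,400)),cv2.resize(b[284:384,180:280],(400,400))]))
E
```

```text
[0.50649366 0.37804555 0.2670671 ] [-0.12506452 -0.16369316 -1.55285433]
```

View pics/g2.png

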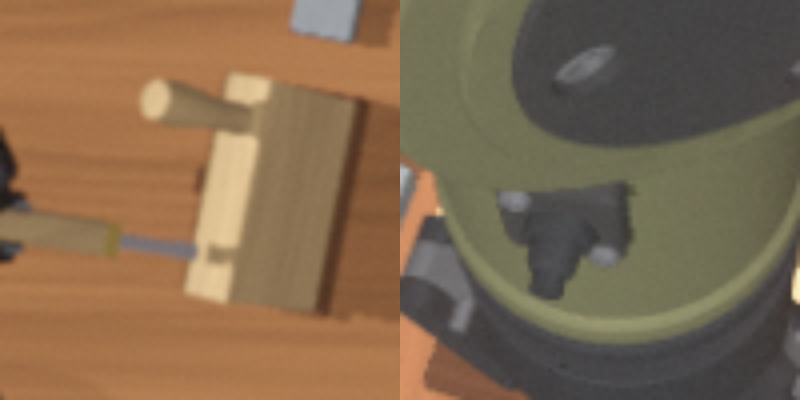

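carry_out(
  deltas=[
    [0,2,0,30,0],
    [0,4,-10,60,0],
    [0,8,-35,85,1],
    [0,13,-70,90,2],
    [0,18,-106,90,3],
    [0,23,-142,90,4],
    [0,28,-178,90,5],
    [0,33,-214,90,6],
  ],
)

```text
time: 6.63
tool_pos: [0.5406, 0.164, 0.3589]
ee_rot: [3.134, -0.005, 1.525]
force: [0.6, 0.6, -1.9]
finger_gap: 0.0217
```

carry_out(
  deltas=[
    [0,5,-36,0,0],
    [0,10,-74,0,0],
    [0,15,-112,0,0],
    [0,20,-150,0,0],
    [0,25,-188,0,0],
    [0,30,-226,0,0],
    [0,34,-264,0,0],
    [0,37,-300,0,0],
  ],
)

```text
time: 7.3
tool_pos: [0.5772, -0.1382, 0.3585]
ee_rot: [3.135, -0.005, 1.525]
force: [1.1, 0.2, -0.9]
finger_gap: 0.0212
```

carry_out(
  deltas=[
    [0,0,-19,-30,0],
    [0,0,-19,-65,0],
    [0,0,-19,-100,0],
    [0,0,-19,-130,0],
    [0,0,-19,-155,0],
    [0,0,-19,-170,0],
    [0,0,-19,-175,0],
    [0,0,-19,-175,0],
  ],
)

```text
time: 7.97
tool_pos: [0.5758, -0.1569, 0.1816]
ee_rot: [3.139, -0.006, 1.525]
force: [-0.2, -0.1, -0.7]
finger_gap: 0.0217
```

```bash
cat > snap.py <<'E'
from workcell import *
import cv2,pickle,numpy as np,sys
n=sys.argv[1]
s=observe();print(s["tool_pos"],s["force"],s["ft_torque"],s["time"])
p=get_image("top");a=p["img"][:,:,::-1];q=get_image("side");b=q["img"][:,:,::-1]
pickle.dump((p,q),open(n+".pkl","wb"))
cv2.imwrite(f"pics/{n}.png",np.hstack([cv2.resize(a[130:230,215:335],(480,400)),cv2.resize(b[120:270,160:310],(400,400))])[:, :].copy() if 0 else np.hstack([cv2.resize(a[130:230,225:325],(400,400)),cv2.resize(b[130:270,165:305],(400,400))]))
E
python3 snap.py g3
```

```text
[ 0.57577925 -0.1569179   0.18161803] [-0.2415698  -0.06469178 -0.74856512] [ 0.05404761 -0.03413344 -0.01196987] 7.9667
```

View pics/g3.png

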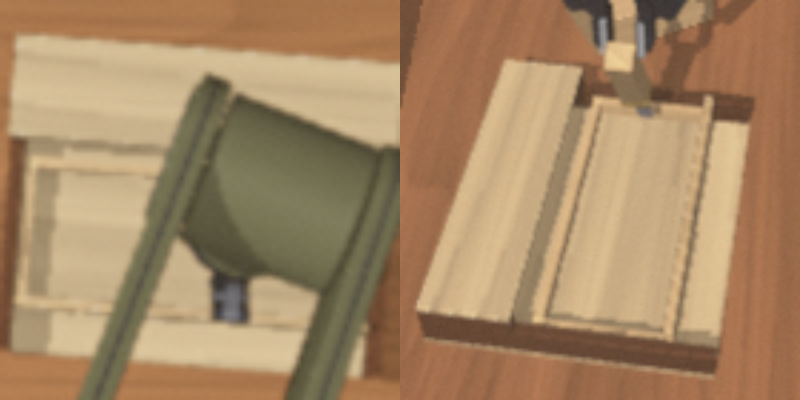

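```bash
cat > fitg.py <<'E'
from h import *
from scipy.optimize import least_squares
import sys
np.set_printoptions(precision=4,suppress=True)
# fit handle in frame yaw; args: pkl tcpx tcpy tcpz yawdeg(lean dir) theta
n,x,y,z,yw,th0=sys.argv[1],*map(float,sys.argv[2:7])
a=np.radians(yw-90);Rz=np.array([[np.cos(a),-np.sin(a),0],[np.sin(a),np.cos(a),0],[0,0,1]])
p=pickle.load(open(n+".pkl","rb"))[1]
Y=((cloud(p)-[x,y,z])@Rz).reshape(-1,3)
def sdf(q,P):
    th=q[2];aa=np.array([0,np.sin(th),np.cos(th)]);b=np.array([0,np.cos(th),-np.sin(th)])
    d=P-[q[0],0,q[1]];s=d@aa+.0;v=d@b;u=d[:,0]
    L0=-.075+q[3];L1=.045+q[3]
    k=np.stack([abs(u)-.012,abs(v)-.012,abs(s-(L0+L1)/2)-.06],1)
    return np.linalg.norm(np.maximum(k,0),axis=1)+np.minimum(k.max(1),0)
q=np.array([0,0,np.radians(th0),0.003])
for tol in(.012,.008,.005):
    P=Y[np.nan_to_num(abs(sdf(q,Y)),nan=9)<tol]
    q=least_squares(lambda q:sdf(q,P),q,loss="soft_l1",f_scale=.002).x
th=q[2];sh=q[3]-.075
print("pts",len(P),"std",sdf(q,P).std(),"xoff",q[0],"axis z at TCP",q[1],"theta",np.degrees(th),"sTCP",-sh)
t=np.array([q[0],0,q[1]])+(sh-.085)*np.array([0,np.sin(th),np.cos(th)])
print("tip rel",t,"tip world",Rz@t+[x,y,z]); t=np.array([q[0],0,q[1]])+(sh+.12)*np.array([0,np.sin(th),np.cos(th)]);print("end world",Rz@t+[x,y,z])
E
python3 fitg.py g3 .5758 -.1569 .1816 87.4 34;python3 fitg.py g3 .5758 -.1569 .1816 87.4 25
```

```text
pts 320 std 0.0013564762796887707 xoff -0.0015766006217774358 axis z at TCP -0.0038238067171645833 theta 31.81129987497274 sTCP 0.07339708614910315
tip rel [-0.0016 -0.0835 -0.1384] tip world [ 0.5704 -0.2402  0.0432]
end world [ 0.5753 -0.1323  0.2174]
pts 321 std 0.0013856971258424135 xoff -0.0015766381063880308 axis z at TCP -0.0037643107701990234 theta 31.753267404583294 sTCP 0.07342972417396695
tip rel [-0.0016 -0.0834 -0.1385] tip world [ 0.5704 -0.2401  0.0431]
end world [ 0.5753 -0.1323  0.2174]
```

carry_out(
  deltas=[
    [0,3,0,-8,0],
    [0,4,0,-16,0],
    [0,4,0,-22,0],
    [0,4,0,-27,0],
    [0,4,0,-31,0],
    [0,4,0,-33,0],
    [0,4,0,-33,0],
  ],
)

```text
time: 8.65
tool_pos: [0.5814, -0.1573, 0.1506]
ee_rot: [3.135, -0.005, 1.525]
force: [0.0, -0.2, -0.7]
finger_gap: 0.0212
```

carry_out(
  deltas=[
    [0,-1,0,-1,0],
    [0,-1,0,-2,0],
    [0,-1,0,-3,0],
    [0,-1,0,-4,0],
    [0,-1,0,-4,0],
  ],
)

```text
time: 9.07
tool_pos: [0.5809, -0.1566, 0.1475]
ee_rot: [3.134, -0.006, 1.525]
force: [-0.0, 3.1, 3.4]
finger_gap: 0.0215
```

carry_out(
  deltas=[
    [0,0,0,0,0],
    [0,0,5,-3,0],
    [0,0,10,-6,0],
    [0,0,14,-9,0],
    [0,0,18,-13,0],
    [0,0,23,-17,0],
    [0,0,28,-22,0],
    [0,0,28,-22,0],
  ],
  newtons=22,
)

```text
time: 9.73
tool_pos: [0.5812, -0.1261, 0.1253]
ee_rot: [3.133, -0.008, 1.526]
force: [-0.1, 5.2, 7.7]
finger_gap: 0.0214
```

```bash
python3 snap.py g4; python3 - <<'E'
from workcell import observe
import subprocess
t=observe()["tool_pos"];print(subprocess.run(["python3","fitg.py","g4",*map(str,t),"87.4","43"],capture_output=True,text=True).stdout)
E
```

```text
[ 0.58115527 -0.12609978  0.12527732] [-0.08554836  5.2385399   7.67494944] [ 0.4938516  -0.01638964 -0.00860853] 9.7333
pts 204 std 0.0018720869414497348 xoff -0.002730385711698518 axis z at TCP 0.004834764375428447 theta 41.58672419056283 sTCP 0.08317417221674255
tip rel [-0.0027 -0.1116 -0.121 ] tip world [ 0.5738 -0.2382  0.005 ]
end world [ 0.58   -0.1022  0.1583]
```

View pics/g4.png

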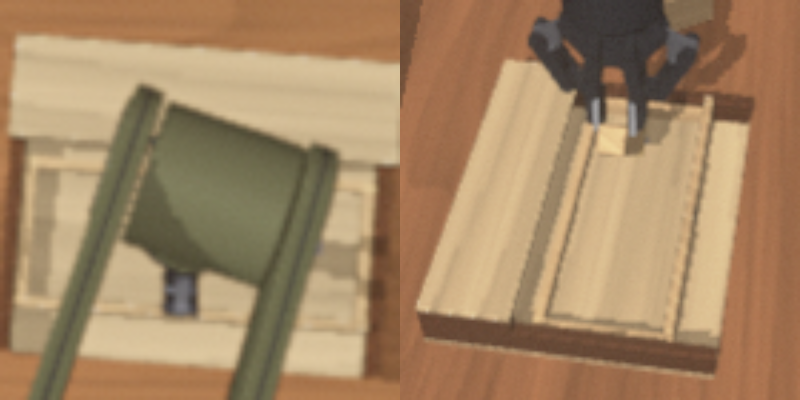

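carry_out(
  deltas=[
    [0,0,4,-5,0],
    [0,0,8,-10,0],
    [0,0,12,-15,0],
    [0,0,16,-21,0],
    [0,0,20,-27,0],
    [0,0,23,-33,0],
    [0,0,26,-39,0],
    [0,0,29,-45,0],
  ],
  newtons=20,
)

```text
time: 10.5
tool_pos: [0.5816, -0.0974, 0.0803]
ee_rot: [3.132, -0.007, 1.526]
force: [0.6, 2.6, 3.9]
finger_gap: 0.0213
```

```bash
python3 snap.py g5; python3 - <<'E'
from workcell import observe
import subprocess
t=observe()["tool_pos"];print(subprocess.run(["python3","fitg.py","g5",*map(str,t),"87.4","62"],capture_output=True,text=True).stdout)
E
```

```text
[ 0.58164052 -0.09737071  0.08028892] [0.56905229 2.57392829 3.91335963] [ 0.13173854 -0.22504776  0.19718707] 10.5
pts 220 std 0.001401591188154557 xoff -0.0027057662161598622 axis z at TCP 0.007910041878150736 theta 63.14508193587173 sTCP 0.08969039896336813
tip rel [-0.0027 -0.1559 -0.071 ] tip world [ 0.5707 -0.2528  0.0084]
end world [ 0.579  -0.0701  0.101 ]
```

View pics/g5.png

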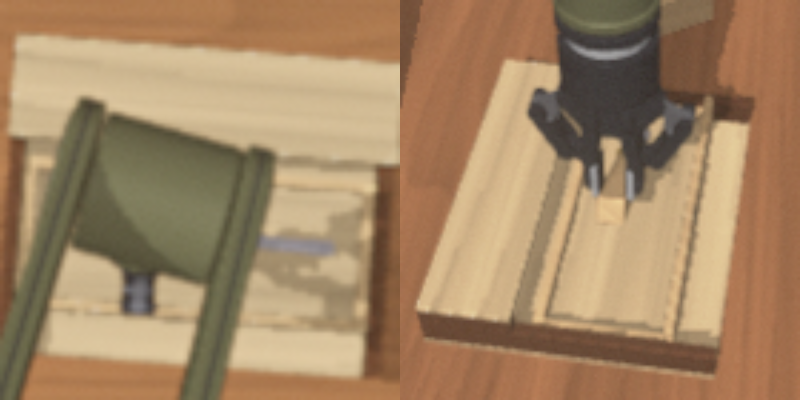

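carry_out(
  deltas=[
    [0,0,3,-6,0],
    [0,0,6,-13,0],
    [0,0,8,-19,0],
    [0,0,10,-26,0],
    [0,0,12,-32,0],
    [0,0,14,-38,0],
    [0,0,15,-44,0],
    [0,0,16,-49,0],
  ],
)

```text
time: 11.27
tool_pos: [0.5799, -0.0809, 0.0295]
ee_rot: [3.136, -0.008, 1.526]
force: [1.0, 1.7, 2.2]
finger_gap: 0.0213
```

```bash
python3 snap.py g6; python3 - <<'E'
from workcell import observe
import subprocess
t=observe()["tool_pos"];print(subprocess.run(["python3","fitg.py","g6",*map(str,t),"87.4","80"],capture_output=True,text=True).stdout)
E
```

```text
[ 0.57985197 -0.08092223  0.02950342] [1.02300435 1.69189874 2.20527666] [-0.21412559 -0.35745096  0.29079014] 11.2667
pts 183 std 0.002044591947215425 xoff -0.00444484101554842 axis z at TCP 0.011147133997315456 theta 73.43772974931956 sTCP 0.10096585479325494
tip rel [-0.0044 -0.1783 -0.0419] tip world [ 0.5677 -0.2588 -0.0124]
end world [ 0.5766 -0.0625  0.046 ]
```

View pics/g6.png

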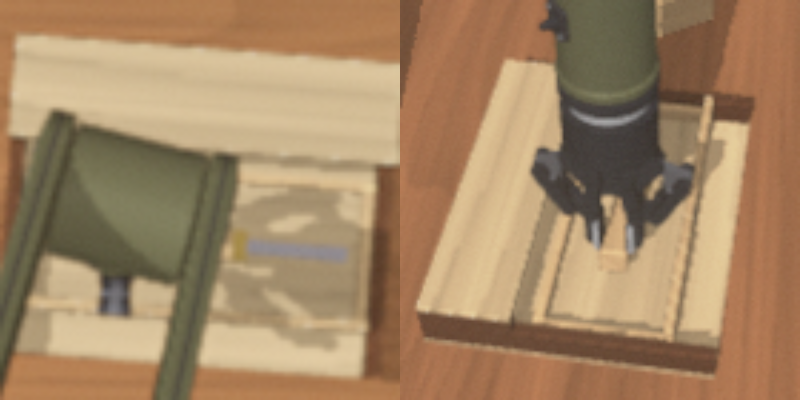

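carry_out(
  deltas=[
    [0,0,1,-2,0],
    [0,0,2,-4,0],
    [0,0,3,-6,0],
    [0,0,3,-7,0],
    [0,0,3,-8,0],
    [0,0,3,-8,0],
  ],
)

```text
time: 11.87
tool_pos: [0.5808, -0.078, 0.0216]
ee_rot: [3.135, -0.008, 1.527]
force: [1.1, -0.3, 2.3]
finger_gap: 0.0212
```

carry_out(
  deltas=[
    [0,0,0,-1,0],
    [0,0,0,-1.5,0],
    [0,0,0,-2,0],
    [0,0,0,-2,0],
  ],
)

```text
time: 12.2
tool_pos: [0.5799, -0.0776, 0.0193]
ee_rot: [3.136, -0.009, 1.526]
force: [-0.5, 1.7, 2.4]
finger_gap: 0.0215
```

```bash
python3 snap.py g7; python3 - <<'E'
from workcell import observe
import subprocess
t=observe()["tool_pos"];print(subprocess.run(["python3","fitg.py","g7",*map(str,t),"87.4","84"],capture_output=True,text=True).stdout)
E
```

```text
[ 0.57992248 -0.07756184  0.01932385] [-0.4919846   1.70220688  2.37977619] [-0.26882057  0.18886331 -0.17171072] 12.2
pts 327 std 0.0022902683058136355 xoff -0.0006418854634650698 axis z at TCP 0.0040850755209359295 theta 96.93766314523805 sTCP 0.06274712057102097
tip rel [-0.0006 -0.1467  0.0219] tip world [ 0.5728 -0.2241  0.0414]
end world [ 0.5821 -0.0208  0.0166]
```

View pics/g7.png

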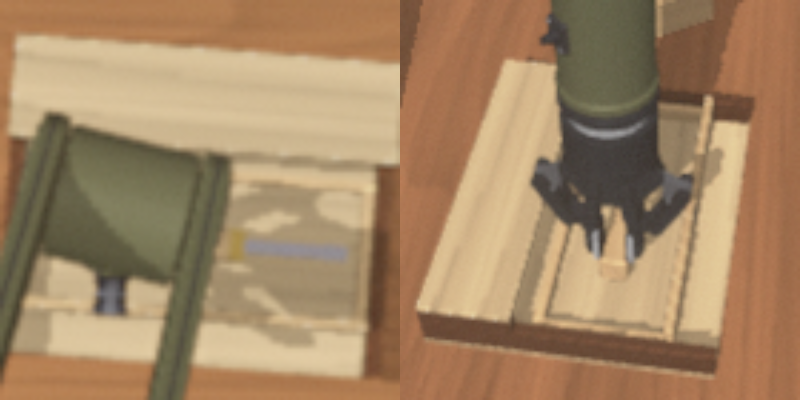

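```bash
python3 - <<'E'
from h import *
np.set_printoptions(precision=4,suppress=True)
X=cloud(pickle.load(open("g7.pkl","rb"))[1])
for r in range(204,232): print(r,X[r,239:242].mean(0))
T=pickle.load(open("g7.pkl","rb"))[0]
for u,z in(((240,245),.03),((345,255),.012),((362,255),.029)): print(ray(T,(225+u[0]/4,130+u[1]/4),z))
XT=cloud(T)
for u in range(229,327,8): print(u,XT[130+245//4,225+ (u)//4] if u<0 else XT[192-1:194,u-0].mean(0) if u>280 else None)
E
```

```text
204 [ 0.5867 -0.1311  0.028 ]
205 [ 0.5848 -0.12    0.0373]
206 [ 0.5841 -0.1151  0.0393]
207 [ 0.5836 -0.1114  0.0398]
208 [ 0.583  -0.1073  0.0408]
209 [ 0.5828 -0.105   0.0397]
210 [ 0.5821 -0.1004  0.0414]
211 [ 0.5817 -0.0976  0.0409]
212 [ 0.5813 -0.0943  0.041 ]
213 [ 0.5807 -0.0904  0.0419]
214 [ 0.5805 -0.088   0.0409]
215 [ 0.5799 -0.0839  0.0422]
216 [ 0.5795 -0.0809  0.0419]
217 [ 0.5791 -0.0777  0.0421]
218 [ 0.5784 -0.0734  0.0436]
219 [ 0.578  -0.0703  0.0437]
220 [ 0.5775 -0.0664  0.0447]
221 [ 0.5772 -0.064   0.0438]
222 [ 0.5767 -0.0607  0.0442]
223 [ 0.577  -0.0614  0.0392]
224 [ 0.577  -0.0602  0.0368]
225 [ 0.577  -0.0594  0.0337]
226 [ 0.5769 -0.0582  0.0313]
227 [ 0.5772 -0.0587  0.0265]
228 [ 0.579  -0.0676  0.0102]
229 [ 0.5788 -0.0661  0.0081]
230 [ 0.5786 -0.0639  0.0068]
231 [ 0.578  -0.0598  0.0082]
[ 0.5756 -0.1787  0.03  ]
[ 0.5709 -0.265   0.012 ]
[ 0.5705 -0.2765  0.029 ]
229 None
237 None
245 None
253 None
261 None
269 None
277 None
285 [ 0.573  -0.1784  0.0349]
293 [ 0.5743 -0.2049  0.0226]
301 [ 0.5752 -0.2307  0.0208]
309 [ 0.5763 -0.2573  0.0143]
317 [ 0.5765 -0.2819  0.0242]
325 [ 0.5784 -0.3112  0.0019]
```

carry_out(
  deltas=[
    [0,0,0,-1,0],
    [0,0,0,-2,0],
    [0,0,0,-3,0],
    [0,0,0,-3,0],
  ],
)

```text
time: 12.63
tool_pos: [0.5804, -0.0771, 0.0167]
ee_rot: [3.136, -0.009, 1.526]
force: [0.2, 2.5, 5.1]
finger_gap: 0.0217
```

carry_out(
  deltas=[
    [0,0,0,-1,0],
    [0,0,0,-1.5,0],
    [0,0,0,-1.5,0],
  ],
)

```text
time: 12.88
tool_pos: [0.5806, -0.0767, 0.0155]
ee_rot: [3.135, -0.01, 1.526]
force: [-0.7, 2.1, 5.6]
finger_gap: 0.0215
```

carry_out(
  deltas=[
    [0,0,0,-1,0],
    [0,0,0,-2,0],
    [0,0,0,-2,0],
  ],
)

```text
time: 13.13
tool_pos: [0.5808, -0.0763, 0.0137]
ee_rot: [3.135, -0.01, 1.526]
force: [-0.9, 2.3, 4.7]
finger_gap: 0.0216
```

carry_out(
  deltas=[
    [0,0,0,-1,0],
    [0,0,0,-2,0],
    [0,0,0,-2,0],
  ],
)

```text
time: 13.38
tool_pos: [0.5816, -0.0759, 0.012]
ee_rot: [3.133, -0.011, 1.526]
force: [-0.0, 2.9, 4.7]
finger_gap: 0.0213
```

```bash
python3 snap.py g8; python3 - <<'E'
from h import *
np.set_printoptions(precision=4,suppress=True)
X=cloud(pickle.load(open("g8.pkl","rb"))[1])
for r in range(206,230,2): print(r,X[r,239:242].mean(0))
E
```

```text
[ 0.58159151 -0.07588642  0.01199066] [-0.04907496  2.90168846  4.68538873] [0.13522846 0.02866532 0.00834309] 13.3833
206 [ 0.5847 -0.1183  0.0355]
208 [ 0.5841 -0.1134  0.0333]
210 [ 0.5831 -0.1059  0.0346]
212 [ 0.582  -0.0983  0.036 ]
214 [ 0.5812 -0.0923  0.0355]
216 [ 0.5801 -0.0845  0.0374]
218 [ 0.5794 -0.0787  0.0368]
220 [ 0.5788 -0.0734  0.0356]
222 [ 0.5778 -0.0665  0.0365]
224 [ 0.5771 -0.0609  0.0359]
226 [ 0.5772 -0.0599  0.029 ]
228 [nan nan nan]
```

View pics/g8.png

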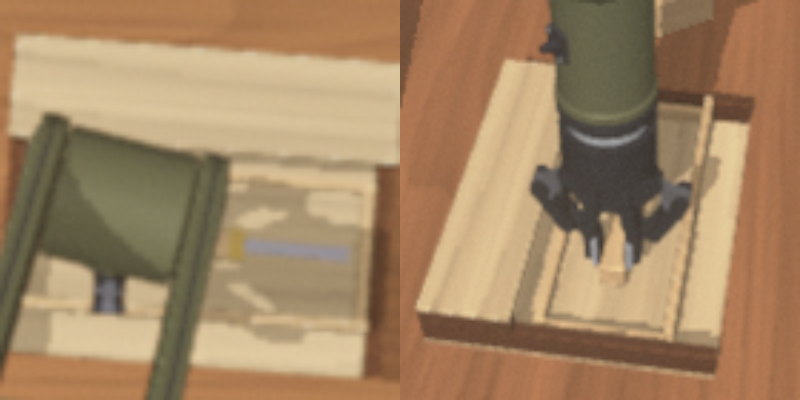

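carry_out(
  deltas=[
    [0,0,0,-1,0],
    [0,0,0,-1.5,0],
    [0,0,0,-1.5,0],
    [30,0,0,-1,0],
    [40,0,0,0,0],
    [50,0,0,0,0],
    [50,0,0,0,0],
    [50,0,0,0,0],
  ],
)

```text
time: 14.15
tool_pos: [0.5816, -0.0761, 0.0118]
ee_rot: [3.134, -0.011, 1.526]
force: [-0.5, 0.1, -0.5]
finger_gap: 0.0428
```

Lift straight up and look.

carry_out(
  deltas=[
    [50,0,0,10,0],
    [50,0,0,25,0],
    [50,0,0,50,0],
    [50,0,0,85,0],
    [50,0,0,120,0],
    [40,-35,0,145,0],
    [20,-70,0,150,0],
    [0,-105,0,150,0],
  ],
)

```text
time: 14.82
tool_pos: [0.4777, -0.0766, 0.1651]
ee_rot: [3.127, -0.009, 1.527]
force: [0.5, 0.1, -0.4]
finger_gap: 0.0106
```

carry_out(
  deltas=[
    [0,-38,-16,0,0],
    [0,-76,-32,0,0],
    [0,-76,-60,0,0],
    [0,-76,-60,0,0],
  ],
)

```text
time: 15.15
tool_pos: [0.3994, -0.1393, 0.166]
ee_rot: [3.126, -0.006, 1.524]
force: [1.6, -0.6, -0.4]
finger_gap: -0.0002
```

```bash
python3 snap.py g9; python3 - <<'E'
from workcell import *
p=get_image("top");print([ (x["pixel"],x["conf"]) for x in place_of(p,"tray_front")],[ (x["pixel"],x["conf"]) for x in place_of(p,"gouge")])
E
```

```text
[ 0.39942704 -0.13930437  0.16599527] [ 1.61677784 -0.63961361 -0.41580943] [-0.02837395  0.0166346  -0.00812579] 15.15
[([272.5, 203.8], 0.71)] [([288.4, 191.2], 0.86), ([271.9, 180.0], 0.21)]
```

View pics/g9.png

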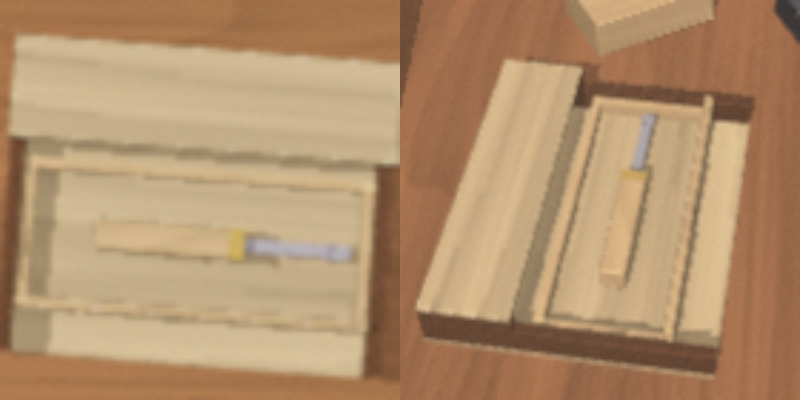

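```bash
python3 - <<'E'
from h import *
np.set_printoptions(precision=4,suppress=True)
T=pickle.load(open("g9.pkl","rb"))[0]
for u in((15,303),(365,329)): print(ray(T,(225+u[0]/4-.4,130+u[1]/4-.4),.040))
for u in((28,157),(376,188)): print(ray(T,(225+u[0]/4-.4,130+u[1]/4-.4),.024))
print(ray(T,(272.5,203.8),.022))
E
```

```text
[ 0.5254 -0.0008  0.04  ]
[ 0.5128 -0.2775  0.04  ]
[ 0.6425 -0.0066  0.024 ]
[ 0.6261 -0.286   0.024 ]
[ 0.5348 -0.1404  0.022 ]
```

carry_out(
  deltas=[
    [0,30,0,-20,0],
    [0,60,0,-45,0],
    [0,71,0,-75,0],
    [0,71,0,-105,0],
    [0,71,0,-128,0],
    [0,71,0,-140,0],
    [0,71,0,-143,0],
    [0,71,0,-143,0],
  ],
  newtons=60,
)

```text
time: 16.07
tool_pos: [0.4729, -0.1351, 0.0213]
ee_rot: [3.129, -0.011, 1.529]
force: [-0.3, -0.5, -0.1]
finger_gap: -0.0001
```

```bash
python3 snap.py g10
```

```text
[ 0.47288228 -0.1350919   0.02125274] [-0.26878342 -0.49320623 -0.06847678] [ 0.01400486  0.00718165 -0.01738826] 16.0667
```

View pics/g10.png

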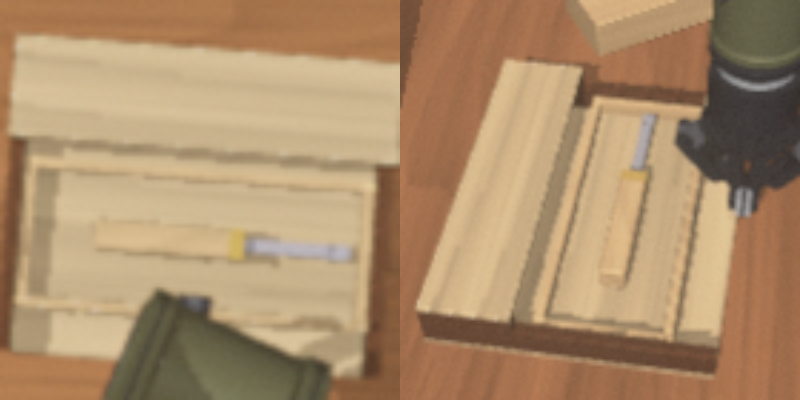

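carry_out(
  deltas=[
    [0,4,-2,2,0],
    [0,8,-4,2,0],
    [0,12,-4,2,0],
    [0,15,-4,2,0],
    [0,18,-5,2,0],
    [0,21,-5,2,0],
    [0,21,-5,2,0],
  ],
)

```text
time: 16.75
tool_pos: [0.4961, -0.1412, 0.0251]
ee_rot: [3.125, -0.009, 1.528]
force: [0.4, -0.7, -0.1]
finger_gap: 0.0001
```

carry_out(
  deltas=[
    [0,1.5,0,0,0],
    [0,3,0,0,0],
    [0,4.5,0,0,0],
    [0,6,0,0,0],
    [0,7.5,0,0,0],
    [0,9,0,0,0],
    [0,10.5,0,0,0],
  ],
)

```text
time: 17.33
tool_pos: [0.5068, -0.1412, 0.0251]
ee_rot: [3.125, -0.009, 1.528]
force: [-0.2, 0.6, -0.4]
finger_gap: -0.0002
```

carry_out(
  deltas=[
    [0,1.5,0.5,0,0],
    [0,3,0.5,0,0],
    [0,4.5,0.5,0,0],
    [0,6,0.5,0,0],
    [0,7.5,0.5,0,0],
    [0,9,0,0,0],
  ],
)

```text
time: 17.83
tool_pos: [0.5159, -0.1412, 0.0251]
ee_rot: [3.125, -0.009, 1.528]
force: [-0.4, 0.7, 0.3]
finger_gap: 0.0001
```

carry_out(
  deltas=[
    [0,1,0,0,0],
    [0,2,0,0,0],
    [0,3,0,0,0],
    [0,4,0,0,0],
  ],
)

```text
time: 18.17
tool_pos: [0.5199, -0.1412, 0.0251]
ee_rot: [3.125, -0.009, 1.528]
force: [0.1, 0.3, 0.4]
finger_gap: -0.0001
```

```bash
python3 snap.py g11
```

```text
[ 0.51992163 -0.14115769  0.02508209] [0.08175191 0.28920844 0.40675897] [ 0.01139662  0.03363628 -0.02175222] 18.1667
```

View pics/g11.png

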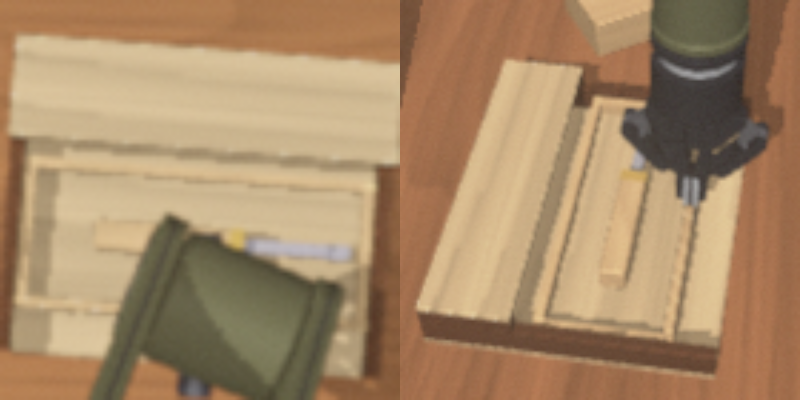

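```bash
python3 - <<'E'
from h import *
np.set_printoptions(precision=4,suppress=True)
for n in("side0",):
    S=pickle.load(open("g11.pkl","rb"))[1];X=cloud(S)
    for r in (168,172,176,215,225,235):
        print("row",r)
        for c in range(256,284,1):
            if X[r,c,2]>.033: print(c,X[r,c],end=";")
        print()
    for r in range(180,206,2): print(r,[X[r,c].round(3).tolist() for c in(262,266,268,274)])
    print(proj(S,[[.52,-.1412,.014],[.519,-.1412,.040],[.519,-.1412,.004],[.527,-.1412,.04]]))
    b=S["img"][:,:,::-1][150:230,230:310];cv2.imwrite("pics/z11.png",cv2.resize(b,(640,640),interpolation=cv2.INTER_CUBIC)[:600])
E
```

```text
row 168
256 [ 0.5425 -0.117   0.1762];257 [ 0.5398 -0.1125  0.1809];258 [ 0.5373 -0.111   0.1826];259 [ 0.5348 -0.1081  0.1856];260 [ 0.5326 -0.1086  0.1854];261 [ 0.5302 -0.1071  0.1871];262 [ 0.5279 -0.1062  0.1882];263 [ 0.5257 -0.1065  0.1881];264 [ 0.5234 -0.1051  0.1896];265 [ 0.5211 -0.1049  0.1901];266 [ 0.5188 -0.103   0.1921];267 [ 0.5166 -0.1042  0.1912];268 [ 0.5145 -0.1053  0.1903];269 [ 0.5122 -0.104   0.1918];270 [ 0.51  -0.104  0.192];271 [ 0.5079 -0.1061  0.1902];272 [ 0.5057 -0.106   0.1904];273 [ 0.5035 -0.1072  0.1895];274 [ 0.5014 -0.1102  0.1868];275 [ 0.4991 -0.1077  0.1894];276 [ 0.4969 -0.1083  0.189 ];277 [ 0.4948 -0.1108  0.1868];278 [ 0.4926 -0.112   0.1858];279 [ 0.4905 -0.1152  0.1829];280 [ 0.4882 -0.1163  0.182 ];281 [ 0.4861 -0.1215  0.1771];282 [ 0.4839 -0.1234  0.1755];283 [ 0.4817 -0.1289  0.1703];
row 172
256 [ 0.5443 -0.1319  0.1484];257 [ 0.5418 -0.1309  0.1496];258 [ 0.5394 -0.1308  0.1499];259 [ 0.5371 -0.1312  0.1497];260 [ 0.5347 -0.1309  0.1503];261 [ 0.5301 -0.1056  0.176 ];262 [ 0.5279 -0.1066  0.1751];263 [ 0.5256 -0.1062  0.1758];264 [ 
[... 2472 characters left out ...]
.503, -0.204, 0.003]]
194 [[0.53, -0.133, 0.071], [0.52, -0.13, 0.076], [0.515, -0.131, 0.075], [0.503, -0.196, 0.003]]
196 [[0.53, -0.135, 0.062], [0.52, -0.129, 0.069], [0.514, -0.127, 0.072], [0.502, -0.191, 0.001]]
198 [[0.53, -0.134, 0.054], [0.519, -0.13, 0.061], [0.514, -0.129, 0.063], [0.502, -0.181, 0.004]]
200 [[0.533, -0.168, 0.007], [0.519, -0.129, 0.054], [0.514, -0.13, 0.054], [0.501, -0.173, 0.006]]
202 [[0.532, -0.16, 0.008], [0.52, -0.137, 0.037], [0.514, -0.131, 0.045], [0.501, -0.169, 0.001]]
204 [[0.531, -0.153, 0.009], [0.519, -0.129, 0.039], [0.514, -0.132, 0.035], [0.5, -0.162, 0.002]]
[[265.9372 206.4361]
 [266.4522 199.974 ]
 [266.2675 208.8951]
 [263.3476 199.7435]]
```

View pics/z11.png

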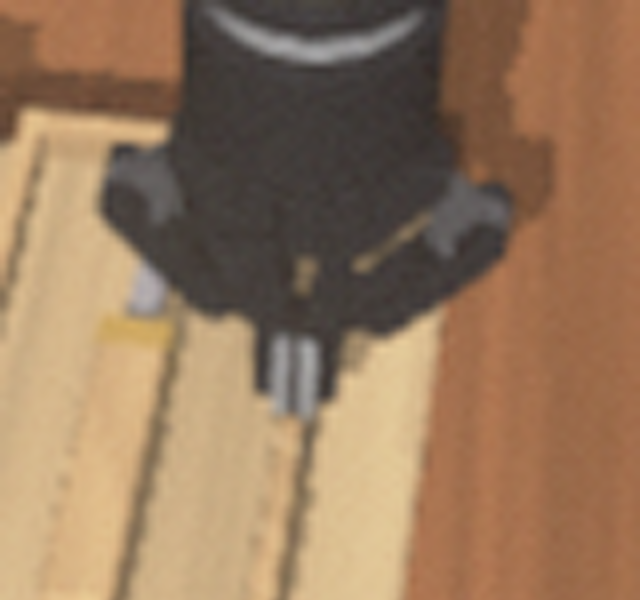

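carry_out(
  deltas=[
    [0,-20,1,2,0],
    [0,-40,2,2,0],
    [0,-60,3,2,0],
    [0,-80,4,2,0],
    [0,-80,4,2,0],
  ],
)

```text
time: 18.68
tool_pos: [0.4341, -0.1354, 0.0265]
ee_rot: [3.131, -0.011, 1.528]
force: [-0.7, -0.7, 0.4]
finger_gap: -0.0001
```

```bash
python3 snap.py g12; python3 - <<'E'
from h import *
from workcell import observe
np.set_printoptions(precision=4,suppress=True)
print(observe())
S=pickle.load(open("g12.pkl","rb"))[1];X=cloud(S)
t=observe()["tool_pos"]
print(proj(S,[t,t+[0,0,-.011],t+[0,0,-.019]]))
c0=int(proj(S,[t])[0,0])
for r in range(180,214,2): print(r,[X[r,c].round(3).tolist() for c in(c0-3,c0,c0+3)])
b=S["img"][:,:,::-1][150:230,240:340];cv2.imwrite("pics/z12.png",cv2.resize(b,(750,600),interpolation=cv2.INTER_CUBIC)[:600])
E
```

```text
[ 0.43414761 -0.13539805  0.02650891] [-0.66392922 -0.66147755  0.39123642] [-0.01143239  0.03356667  0.06331953] 18.6833
{'time': 18.7833, 'joint_positions': array([-0.4064,  0.3815,  1.9878,  0.0209,  0.7592, -0.3781]), 'dq': array([ 0.0047,  0.0147, -0.0518,  0.0039, -0.0145,  0.    ]), 'joint_torque': array([ -0.0927, -39.8289, -12.8368,   0.0331,   0.2279,  -0.0171]), 'tool_pos': array([ 0.4399, -0.1372,  0.0273]), 'ee_rot': array([ 3.1241, -0.0088,  1.5275]), 'force': array([ 0.0654, -0.9178,  0.4805]), 'ft_torque': array([-0.0763,  0.0203,  0.0247]), 'finger_gap': 0.00022875694070911563}
[[296.9294 206.6397]
 [296.6207 209.3585]
 [296.3992 211.3078]]
180 [[0.457, -0.125, 0.138], [0.45, -0.117, 0.146], [0.443, -0.124, 0.14]]
182 [[0.456, -0.127, 0.129], [0.449, -0.117, 0.14], [0.442, -0.123, 0.134]]
184 [[0.452, -0.246, -0.005], [0.449, -0.12, 0.13], [0.442, -0.122, 0.129]]
186 [[0.455, -0.139, 0.102], [0.448, -0.121, 0.122], [0.441, -0.123, 0.121]]
188 [[0.455, -0.136, 0.098], [0.448, -0.118, 0.118], [0.441, -0.125, 0.112]]
190 [[0.454, -0.128, 0.099], [0.447, -0.123, 0.105], 
[... 169 characters left out ...]
0.092]]
196 [[0.451, -0.198, -0.001], [0.445, -0.13, 0.076], [0.438, -0.126, 0.081]]
198 [[0.45, -0.191, -0.001], [0.445, -0.128, 0.071], [0.438, -0.124, 0.077]]
200 [[0.45, -0.185, -0.003], [0.445, -0.128, 0.063], [0.437, -0.127, 0.066]]
202 [[0.45, -0.177, -0.002], [0.444, -0.13, 0.054], [0.437, -0.124, 0.062]]
204 [[0.449, -0.169, -0.0], [0.444, -0.124, 0.053], [0.436, -0.124, 0.054]]
206 [[0.449, -0.162, -0.0], [0.441, -0.162, 0.001], [0.433, -0.162, 0.001]]
208 [[0.449, -0.155, -0.001], [0.441, -0.156, -0.001], [0.433, -0.155, 0.001]]
210 [[0.449, -0.15, -0.003], [0.441, -0.151, -0.003], [0.433, -0.15, -0.001]]
212 [[0.448, -0.142, -0.001], [0.44, -0.142, -0.0], [0.433, -0.144, -0.002]]
```

View pics/z12.png

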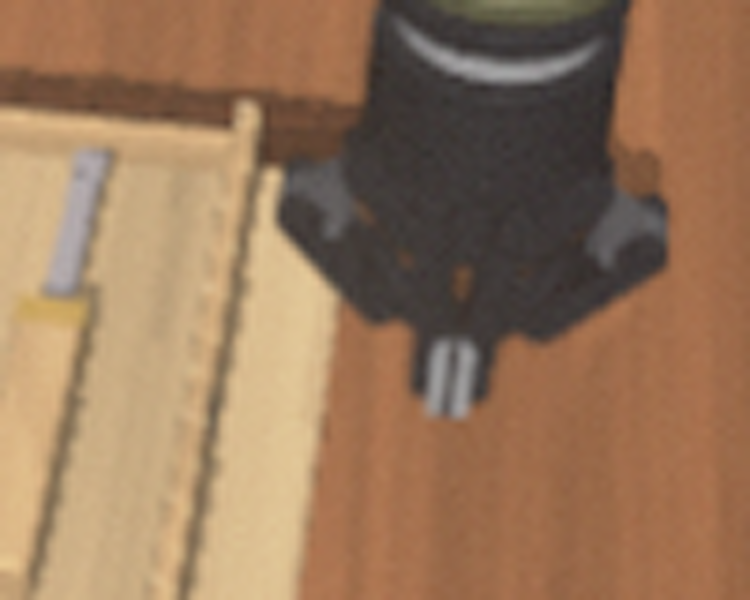

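```bash
python3 - <<'E'
from h import *
S=pickle.load(open("g8.pkl","rb"))[1]
for z in(0,.01,.02,.03,.04,.05): print(z,proj(S,[[.594,-.065,z],[.568,-.065,z]]).round(1).tolist())
X=cloud(S)
for r in range(208,232,2): print(r,[(c,X[r,c].round(3).tolist()) for c in(232,233,234,245,246,247)])
b=S["img"][:,:,::-1][185:245,200:280];cv2.imwrite("pics/z8.png",cv2.resize(b,(800,600),interpolation=cv2.INTER_CUBIC))
E
```

```text
0 [[234.1, 230.8], [244.3, 231.6]]
0.01 [[233.9, 228.4], [244.2, 229.2]]
0.02 [[233.7, 226.0], [244.1, 226.8]]
0.03 [[233.5, 223.6], [244.0, 224.4]]
0.04 [[233.3, 221.1], [243.8, 221.9]]
0.05 [[233.1, 218.6], [243.7, 219.4]]
208 [(232, [0.593, -0.058, 0.099]), (233, [0.591, -0.059, 0.098]), (234, [0.592, -0.076, 0.077]), (245, [0.562, -0.057, 0.104]), (246, [0.56, -0.058, 0.103]), (247, [0.558, -0.057, 0.104])]
210 [(232, [0.595, -0.065, 0.083]), (233, [0.593, -0.065, 0.083]), (234, [0.591, -0.071, 0.076]), (245, [0.563, -0.058, 0.095]), (246, [0.56, -0.058, 0.095]), (247, [0.558, -0.056, 0.098])]
212 [(232, [0.595, -0.065, 0.076]), (233, [0.593, -0.063, 0.078]), (234, [0.591, -0.069, 0.07]), (245, [0.564, -0.063, 0.082]), (246, [0.561, -0.062, 0.084]), (247, [0.559, -0.063, 0.082])]
214 [(232, [0.596, -0.065, 0.068]), (233, [0.593, -0.065, 0.069]), (234, [0.591, -0.066, 0.067]), (245, [0.564, -0.064, 0.073]), (246, [0.561, -0.062, 0.076]), (247, [0.559, -0.063, 0.075])]
216 [(232, [0.596, -0.064, 0.061]), (233, [0.593, -0.063, 0.062]), (234, [0.592, -0.067, 0.058]), (245, [0.564, -0
[... 703 characters left out ...]
0.009]), (234, [0.596, -0.079, 0.009]), (245, [0.565, -0.063, 0.035]), (246, [0.562, -0.062, 0.037]), (247, [0.563, -0.083, 0.009])]
226 [(232, [0.6, -0.074, 0.008]), (233, [0.598, -0.074, 0.007]), (234, [0.595, -0.072, 0.01]), (245, [0.567, -0.076, 0.009]), (246, [0.565, -0.077, 0.008]), (247, [0.562, -0.077, 0.008])]
228 [(232, [0.599, -0.068, 0.007]), (233, [0.597, -0.067, 0.008]), (234, [0.594, -0.067, 0.009]), (245, [0.567, -0.071, 0.007]), (246, [0.564, -0.071, 0.007]), (247, [0.562, -0.071, 0.008])]
230 [(232, [0.599, -0.062, 0.007]), (233, [0.596, -0.06, 0.01]), (234, [0.594, -0.062, 0.007]), (245, [0.566, -0.062, 0.011]), (246, [0.563, -0.063, 0.009]), (247, [0.561, -0.065, 0.008])]
```

View pics/z8.png

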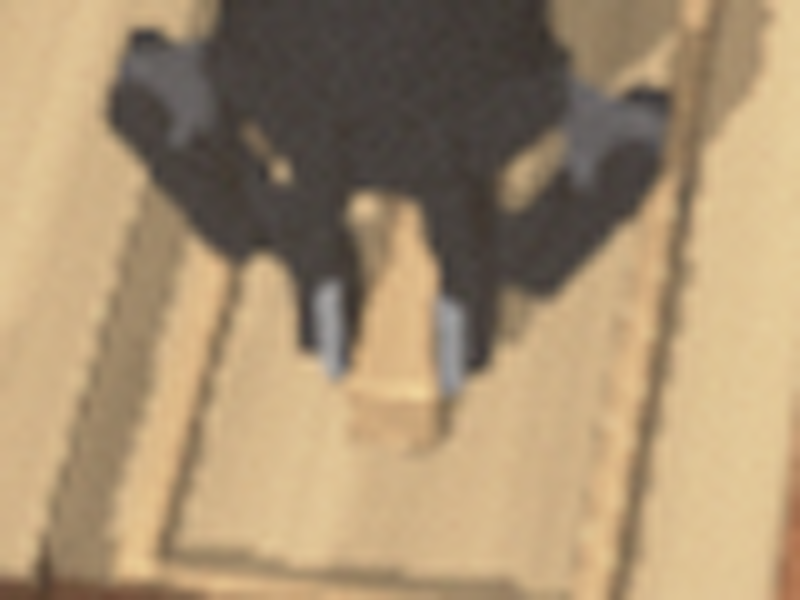

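carry_out(
  deltas=[
    [0,15,0,-5,0],
    [0,33,0,-12,0],
    [0,33,-1,-18,0],
    [0,33,-1,-24,0],
    [0,33,-1,-28,0],
    [0,33,-1,-32,0],
    [0,33,-1,-34,0],
    [0,33,-1,-34,0],
  ],
)

```text
time: 19.45
tool_pos: [0.4719, -0.1379, -0.0074]
ee_rot: [3.126, -0.009, 1.527]
force: [-0.2, 0.4, -0.9]
finger_gap: -0.0003
```

```bash
python3 snap.py g13; python3 - <<'E'
from h import *
from workcell import observe
S=pickle.load(open("g13.pkl","rb"))[1];X=cloud(S)
t=observe()["tool_pos"];print(t)
c0=int(proj(S,[t])[0,0])
for r in range(196,220,2): print(r,[X[r,c].round(3).tolist() for c in(c0-2,c0,c0+2,c0+4)])
b=S["img"][:,:,::-1][160:240,220:320];cv2.imwrite("pics/z13.png",cv2.resize(b,(750,600),interpolation=cv2.INTER_CUBIC)[:600])
E
```

```text
[ 0.47194841 -0.13790611 -0.00738642] [-0.24861524  0.36251139 -0.88665631] [ 0.01213299  0.01382457 -0.02185364] 19.45
[ 0.4725139  -0.13817799 -0.00673654]
196 [[0.482, -0.12, 0.083], [0.477, -0.123, 0.081], [0.472, -0.196, -0.001], [0.468, -0.127, 0.077]]
198 [[0.482, -0.125, 0.07], [0.477, -0.124, 0.073], [0.472, -0.144, 0.049], [0.467, -0.121, 0.077]]
200 [[0.482, -0.123, 0.065], [0.477, -0.126, 0.062], [0.472, -0.138, 0.049], [0.467, -0.126, 0.064]]
202 [[0.481, -0.124, 0.056], [0.476, -0.126, 0.054], [0.471, -0.133, 0.047], [0.466, -0.125, 0.057]]
204 [[0.481, -0.131, 0.04], [0.476, -0.124, 0.049], [0.471, -0.125, 0.048], [0.466, -0.125, 0.05]]
206 [[0.481, -0.129, 0.035], [0.476, -0.125, 0.04], [0.471, -0.124, 0.042], [0.466, -0.125, 0.042]]
208 [[0.48, -0.131, 0.025], [0.475, -0.126, 0.031], [0.47, -0.126, 0.032], [0.465, -0.129, 0.028]]
210 [[0.48, -0.141, 0.004], [0.475, -0.127, 0.022], [0.47, -0.127, 0.022], [0.465, -0.129, 0.021]]
212 [[0.48, -0.134, 0.004], [0.475, -0.127, 0.014], [0.469, -0.126, 0.016], [0.464, -0.141, -0.002]]
214 [[0.479, -0.132, -0.001], [0.474, -0.133, -0.001], [0.469, -0.132, -0.0], [0.464, -0.134, -0.002]]
216 [[0.479, -0.126, -0.003], [0.474, -0.125, 0.0], [0.469, -0.126, -0.001], [0.463, -0.127, -0.002]]
218 [[0.479, -0.119, -0.001], [0.473, -0.12, -0.002], [0.468, -0.12, -0.001], [0.463, -0.119, 0.001]]
```

View pics/z13.png

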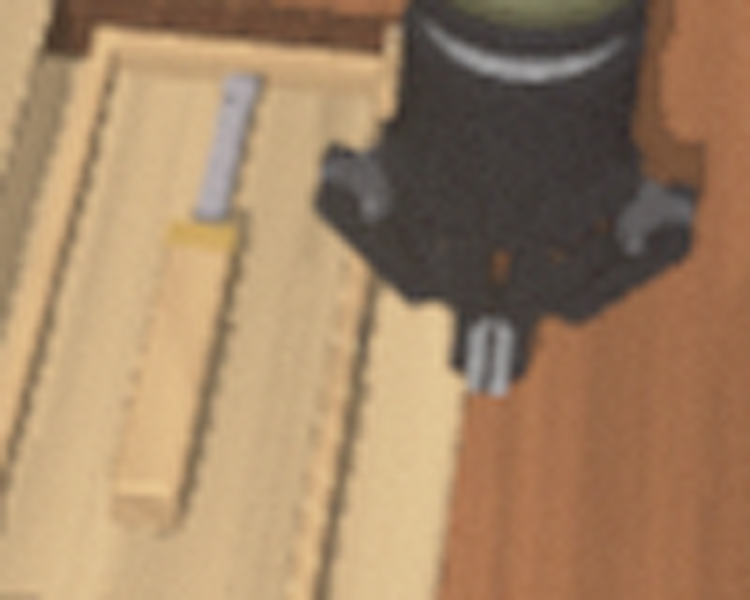

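carry_out(
  deltas=[
    [0,5,0,0,0],
    [0,10,-1,0,0],
    [0,15,-2,0,0],
    [0,19,-2,0,0],
    [0,22,-2,0,0],
    [0,24,-2,0,0],
    [0,26,-2,0,0],
  ],
)

```text
time: 20.13
tool_pos: [0.4988, -0.1401, -0.0068]
ee_rot: [3.125, -0.009, 1.528]
force: [-0.7, -0.2, 0.7]
finger_gap: 0.0002
```

carry_out(
  deltas=[
    [0,1.5,0,0,0],
    [0,3,0,0,0],
    [0,4.5,0,0,0],
    [0,6,0,0,0],
    [0,7.5,0,0,0],
    [0,9,0,0,0],
  ],
)

```text
time: 20.63
tool_pos: [0.5039, -0.1395, -0.0071]
ee_rot: [3.131, -0.01, 1.528]
force: [-8.3, -1.2, 7.0]
finger_gap: 0.0002
```

carry_out(
  deltas=[
    [0,3,0,0,0],
    [0,6,0,0,0],
    [0,8,0,0,0],
    [0,10,-0.4,0,0],
    [0,12,-0.5,0,0],
    [0,14,-0.6,0,0],
    [0,16,-0.7,0,0],
  ],
)

```text
time: 21.22
tool_pos: [0.5149, -0.1389, -0.0075]
ee_rot: [3.14, -0.012, 1.528]
force: [-8.3, -0.2, 7.1]
finger_gap: -0.0002
```

carry_out(
  deltas=[
    [0,4,-0.5,0,0],
    [0,7,-0.8,0,0],
    [0,10,-1.2,0,0],
    [0,13,-1.5,0,0],
    [0,16,-1.8,0,0],
    [0,19,-2,0,0],
    [0,22,-2.3,0,0],
  ],
)

```text
time: 21.8
tool_pos: [0.5319, -0.1398, -0.0079]
ee_rot: [-3.134, -0.014, 1.529]
force: [-8.0, 1.0, 6.9]
finger_gap: -0.0
```

```bash
python3 snap.py g14
```

```text
[ 0.53194224 -0.13984649 -0.00792701] [-8.02329568  0.96273632  6.89415211] [0.09537304 1.26365894 0.04632322] 21.8
```

View pics/g14.png

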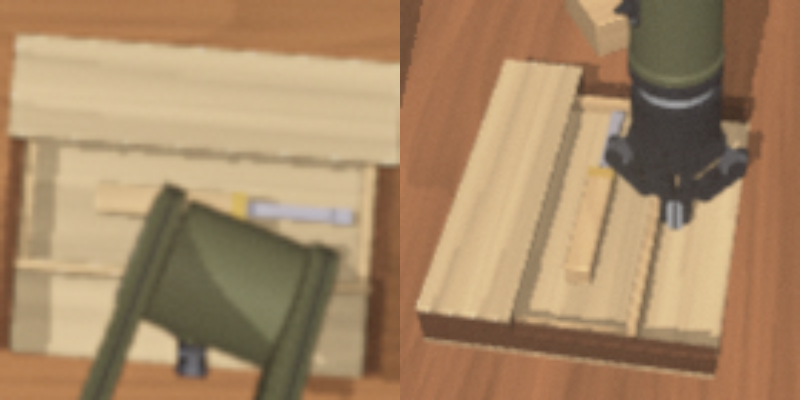

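carry_out(
  deltas=[
    [0,3,-0.3,0,0],
    [0,5,-0.5,0,0],
    [0,7,-0.6,0,0],
    [0,9,-0.7,0,0],
    [0,11,-0.8,0,0],
    [0,13,-1,0,0],
  ],
)

```text
time: 22.4
tool_pos: [0.5414, -0.1399, -0.0082]
ee_rot: [-3.128, -0.015, 1.529]
force: [-9.1, -0.6, 7.4]
finger_gap: 0.0
```

carry_out(
  deltas=[
    [0,3,-0.3,0,0],
    [0,5,-0.5,0,0],
    [0,7,-0.6,0,0],
    [0,9,-0.7,0,0],
  ],
)

```text
time: 22.73
tool_pos: [0.5452, -0.1395, -0.0084]
ee_rot: [-3.119, -0.017, 1.529]
force: [-11.0, 0.2, 8.3]
finger_gap: 0.0001
```

carry_out(
  deltas=[
    [0,3,-0.3,0,0],
    [0,5,-0.4,0,0],
    [0,6,-0.5,0,0],
    [0,7,-0.5,0,0],
  ],
)

```text
time: 23.07
tool_pos: [0.5474, -0.1391, -0.0086]
ee_rot: [-3.11, -0.018, 1.529]
force: [-9.7, 0.2, 9.2]
finger_gap: 0.0002
```

```bash
python3 -c "
from workcell import observe
print({k:v for k,v in observe().items() if k in('tool_pos','force','ft_torque','ee_rot','joint_torque')})"
```

```text
{'joint_torque': array([ 1.64025776e+00, -4.75202823e+01, -1.99298000e+01,  9.66022499e-01,
       -2.97969460e+00, -2.79483176e-02]), 'tool_pos': array([ 0.54743869, -0.13913656, -0.00857881]), 'ee_rot': array([-3.11047996, -0.01839628,  1.52937654]), 'force': array([-9.72078036,  0.2055137 ,  9.24357736]), 'ft_torque': array([-0.08374642,  1.36552053, -0.01448844])}
```

carry_out(
  deltas=[
    [0,3,-0.3,2,0],
    [0,5,-0.4,3,0],
    [0,7,-0.5,4,0],
    [0,9,-0.6,4,0],
    [0,10,-0.6,4,0],
    [0,11,-0.7,4,0],
  ],
)

```text
time: 23.57
tool_pos: [0.5586, -0.1397, -0.0048]
ee_rot: [-3.11, -0.019, 1.53]
force: [-3.2, -0.1, -1.2]
finger_gap: 0.0003
```

```bash
python3 snap.py g15
```

```text
[ 0.55855988 -0.13973581 -0.00478198] [-3.22877768 -0.05784053 -1.17901889] [-0.03636299  0.50223056 -0.01839278] 23.5667
```

View pics/g15.png

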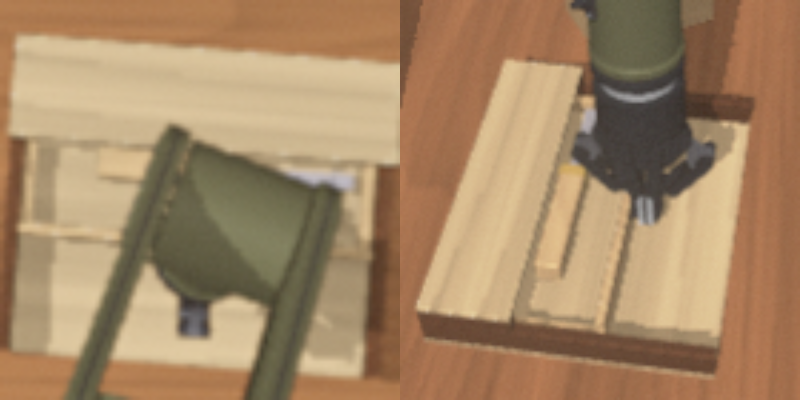

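carry_out(
  deltas=[
    [0,1.5,0,0,0],
    [0,3,-0.1,0.2,0],
    [0,4,-0.1,0.3,0],
    [0,5,-0.2,0.4,0],
  ],
)

```text
time: 24.0
tool_pos: [0.5634, -0.1399, -0.0046]
ee_rot: [-3.11, -0.019, 1.529]
force: [-3.9, -0.3, -2.6]
finger_gap: -0.0001
```

carry_out(
  deltas=[
    [0,1.5,0,0,0],
    [0,3,-0.1,0.2,0],
    [0,4,-0.1,0.3,0],
    [0,5,-0.2,0.4,0],
  ],
)

```text
time: 24.33
tool_pos: [0.5643, -0.1398, -0.0047]
ee_rot: [-3.102, -0.019, 1.53]
force: [-12.0, -1.4, 2.7]
finger_gap: -0.0002
```

carry_out(
  deltas=[
    [0,2,0,1,0],
    [0,4,0,1.5,0],
    [0,6,0,2,0],
    [0,6,0,2,0],
  ],
)

```text
time: 24.67
tool_pos: [0.564, -0.1392, -0.004]
ee_rot: [-3.09, -0.02, 1.531]
force: [-12.6, -2.2, -0.4]
finger_gap: -0.0001
```

carry_out(
  deltas=[
    [0,-10,0,0,0],
    [0,-30,0,0,0],
    [0,-60,0,0,0],
    [0,-95,0,10,0],
    [0,-130,0,10,0],
    [0,-165,0,30,0],
  ],
)

```text
time: 25.17
tool_pos: [0.3992, -0.1394, 0.0251]
ee_rot: [-3.092, -0.02, 1.531]
force: [-0.8, -1.1, 0.8]
finger_gap: 0.0003
```

```bash
python3 snap.py g16;python3 - <<'E'
import pickle,cv2
T,S=pickle.load(open("g16.pkl","rb"))
cv2.imwrite("pics/z16.png",cv2.resize(T["img"][:,:,::-1][130:230,215:335],(720,600),interpolation=cv2.INTER_CUBIC))
cv2.imwrite("pics/z16s.png",cv2.resize(S["img"][:,:,::-1][140:270,165:295],(600,600),interpolation=cv2.INTER_CUBIC))
E
```

```text
[ 0.39915391 -0.13943391  0.02514429] [-0.78434299 -1.05814425  0.75998025] [-0.03784171 -0.02682564 -0.0600206 ] 25.1667
```

View pics/z16.png

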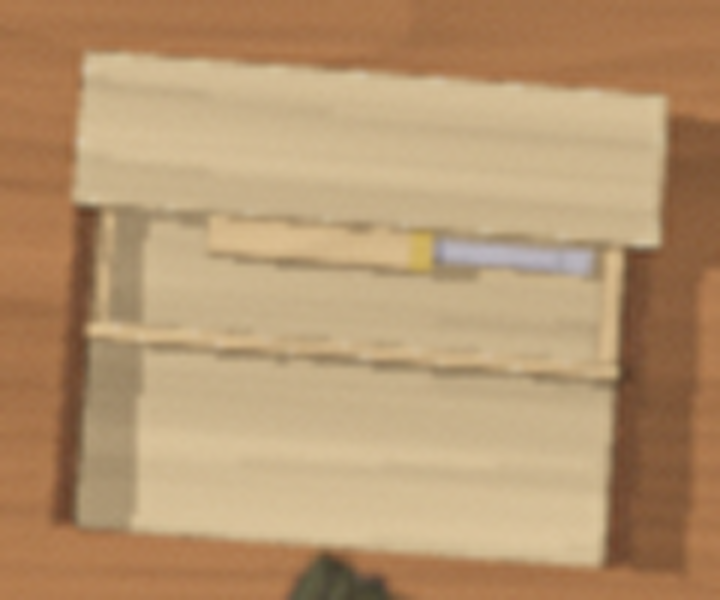

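View pics/z16s.png

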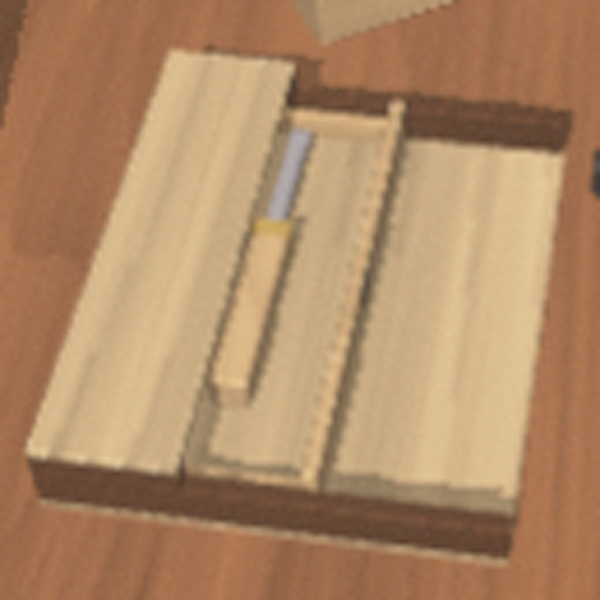

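carry_out(
  deltas=[
    [0,35,0,0,0],
    [0,75,0,-10,0],
    [0,115,0,-20,0],
    [0,140,0,-26,0],
    [0,152,0,-28,0],
    [0,156,0,-28,0],
    [0,158,0,-28,0],
    [0,158,0,-28,0],
  ],
)

```text
time: 25.93
tool_pos: [0.5524, -0.1381, -0.0001]
ee_rot: [-3.089, -0.021, 1.529]
force: [-0.2, -0.6, -0.4]
finger_gap: 0.0002
```

carry_out(
  deltas=[
    [0,1.5,0,0,0],
    [0,3,0,0,0],
    [0,4.5,0,0,0],
  ],
)

```text
time: 26.18
tool_pos: [0.556, -0.1382, 0.0003]
ee_rot: [-3.089, -0.021, 1.529]
force: [0.9, 0.3, -0.8]
finger_gap: 0.0004
```

carry_out(
  deltas=[
    [0,1,0,0,0],
    [0,2,0,0.2,0],
    [0,3,0,0.4,0],
  ],
)

```text
time: 26.43
tool_pos: [0.5588, -0.1382, 0.0009]
ee_rot: [-3.089, -0.021, 1.529]
force: [-0.9, 0.1, 0.2]
finger_gap: 0.0
```

carry_out(
  deltas=[
    [0,0,-2,-3,0],
    [0,0,-4.5,-5,0],
    [0,0,-4.5,-5,0],
  ],
)

```text
time: 26.68
tool_pos: [0.5584, -0.1431, -0.0047]
ee_rot: [-3.088, -0.021, 1.528]
force: [-0.4, -0.1, 0.9]
finger_gap: -0.0002
```

carry_out(
  deltas=[
    [0,1,0,0,0],
    [0,2,0,0,0],
    [0,3,0,0,0],
    [0,4,0,0.3,0],
  ],
)

```text
time: 27.02
tool_pos: [0.5626, -0.1431, -0.0044]
ee_rot: [-3.088, -0.021, 1.528]
force: [-0.3, 0.4, 0.3]
finger_gap: 0.0001
```

carry_out(
  deltas=[
    [0,1,0,0.2,0],
    [0,2,0,0.4,0],
    [0,3,0,0.6,0],
  ],
)

```text
time: 27.27
tool_pos: [0.5631, -0.143, -0.0043]
ee_rot: [-3.083, -0.021, 1.529]
force: [-5.7, -1.8, 0.7]
finger_gap: -0.0003
```

carry_out(
  deltas=[
    [0,2,0,0.5,0],
    [0,4,0,1,0],
    [0,5,0,1.2,0],
    [0,6,0,1.5,0],
    [0,6,0,1.5,0],
  ],
)

```text
time: 27.68
tool_pos: [0.5629, -0.1428, -0.0041]
ee_rot: [-3.072, -0.021, 1.529]
force: [-10.4, -3.8, 0.9]
finger_gap: -0.0001
```

carry_out(
  deltas=[
    [0,3,0,0.5,0],
    [0,6,0,1,0],
    [0,8,0,1.5,0],
    [0,10,0,2,0],
    [0,12,0,2,0],
    [0,13,0,2,0],
    [0,13,0,2,0],
  ],
)

```text
time: 28.27
tool_pos: [0.5622, -0.1424, -0.0038]
ee_rot: [-3.046, -0.022, 1.531]
force: [-24.1, -7.0, 6.5]
finger_gap: -0.0004
```

carry_out(
  deltas=[
    [0,-4,0,0,0],
    [0,-12,0,0,0],
    [0,-35,0,0,0],
    [0,-75,0,10,0],
    [0,-115,0,30,0],
    [0,-140,0,60,0],
    [0,-150,0,90,0],
    [0,-150,0,90,0],
  ],
)

```text
time: 28.93
tool_pos: [0.4129, -0.143, 0.0906]
ee_rot: [-3.054, -0.02, 1.53]
force: [1.9, 0.1, -0.5]
finger_gap: 0.0002
```

```bash
python3 snap.py g17;python3 - <<'E'
from h import *
T,S=pickle.load(open("g17.pkl","rb"));T16=pickle.load(open("g16.pkl","rb"))[0]
cv2.imwrite("pics/z17.png",cv2.resize(T["img"][:,:,::-1][130:230,215:335],(720,600),interpolation=cv2.INTER_CUBIC))
cv2.imwrite("pics/full17.png",np.hstack([cv2.resize(T["img"][:,:,::-1],(400,300)),cv2.resize(S["img"][:,:,::-1],(400,300))]))
d=cv2.absdiff(T["img"],T16["img"]).max(2)[130:215,215:335];print("diff px>40",(d>40).sum())
R=lambda u:ray(T,(215+u[0]/6-.4,130+u[1]/6-.4),.04)
a=R((90,337));b=R((617,378));m=(a+b)/2-[.605,-.1443,0];c,s=np.cos(-.0424),np.sin(-.0424)
print(a,b,"origin case x",c*m[0]+s*m[1]+.06)
E
```

```text
[ 0.41290598 -0.14297641  0.09057009] [ 1.85463025  0.1028214  -0.45825868] [-0.02743718 -0.03241037  0.00178116] 28.9333
diff px>40 25
[ 0.5872628  -0.00274557  0.04      ] [ 0.57383608 -0.28112338  0.04      ] origin case x 0.03547114371879896
```

View pics/z17.png

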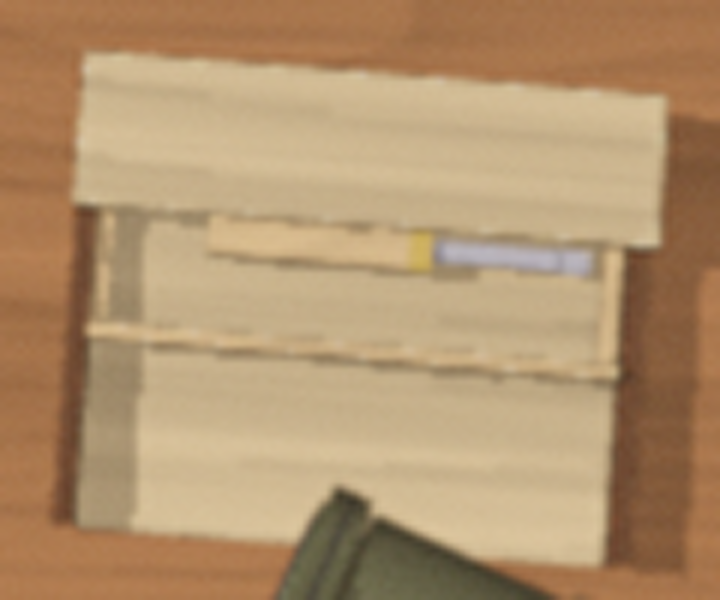

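View pics/full17.png

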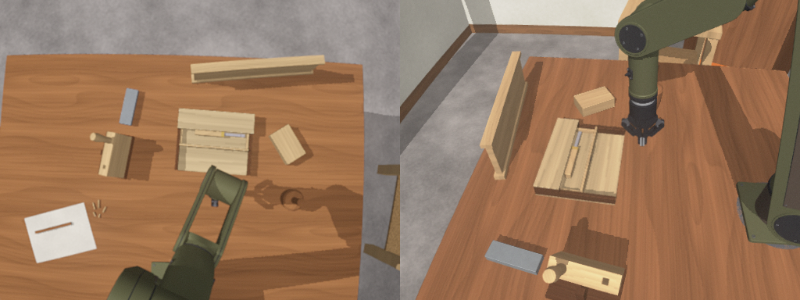

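```bash
python3 -c "
from workcell import *
print(job_done())"
```

```text
the job is handed in; nothing more can be done
None
```

I pulled the gouge from its socket, laid it flat in the tray and let go. I then pushed the tray at the middle of its front until it stopped, backed off clear and handed the job in at about 29 s.

**Last checks that came out well:**
- **Tray stop:** The tray slid at about 3–4 N once I stopped pressing down on it. It then stopped, and a second push of about 24 N did not move it. Its origin came to rest about 30–35 mm along the case, within the stated range, and it was not twisted. It had not sprung back after I backed off.
- **Gouge:** It lies flat in the tray and did not shift relative to the tray during the push.
- **Everything else:** In the last pictures the rasp is still in its socket. The mallet, stone and spare block look unmoved, and the arm touches nothing.

**What did not go cleanly:**
- **Spring step not felt:** I never saw a separate 2 N rise from the spring. That the stop is fully in rests on the firm halt, which came at the same place in both pushes.
- **Fingertips too high:** In the depth images they stood about 20 mm above the reported tool position, not 11 mm ahead of it.
    - My first approach to the tray passed above its front wall without touching it, so I corrected the height from the images.
    - The gouge was held only near the top of its handle as I laid it down.
- **Downward and sideways load:** Early in the push I pressed down on the tray with up to 9 N, which I then eased off. The first push ended 3–4 mm off the tray's centre line, which I corrected for the second. At the end of the second push there was also about 7 N sideways.

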